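# Cure coated lens blanks on a UV turntable

### The job

Load every lens blank and test plate lying on the blue mat into the turntable nest that matches its outline, coated side up and fully seated, then switch the UV lamp on and crank the table anticlockwise (seen from above) through one full turn, on until its white mark is back at the pointer. Switch the lamp off, and only then move all the pieces into the green job tray, each lying flat on its floor, coated side still up. Leave the glasses case, spray bottle and screwdriver where they are.

Things in the scene. Friction and masses are not known exactly. Their poses are not given: they have to be found in the camera images.
- lens_large_1: Large round lens blank, brown tinted: disc 60 mm in diameter, edge 14 mm thick, the upper (coated) face slightly domed (3 mm higher at the centre). About 50 g. Origin at the centre of its underside, z up through the coated face. It starts on the blue mat, or is absent. Goes into either of the two large nests.
- lens_large_2: A second large round lens blank, the same in every way as lens_large_1; may be absent.
- lens_small: Small round lens blank, dark green: disc 48 mm in diameter, edge 14 mm thick, upper (coated) face slightly domed. About 32 g. Origin at the centre of its underside, z up through the coated face. Starts on the blue mat, or is absent. Goes into the small nest.
- test_plate: Square test plate, mustard yellow, 44 x 44 x 14 mm, about 34 g. Origin at the centre of its underside, x and y parallel to its sides, z up through the coated face. Starts on the blue mat, or is absent. Goes into the square nest, sides parallel to the nest's sides (any quarter turn).
- mat: Blue work mat 270 (x) x 220 (y) mm lying on the bench, so thin that the blanks on it lie at bench level (z = 0); origin at its centre. It lies on one side of the turntable and the job tray on the other; which is which changes.
- tray_floor (a point): Centre of the inner floor of the green job tray, 4 mm above the bench. Inside the tray measures 252 mm along this frame's x and 182 mm along its y; the walls are 4 mm thick and 20 mm high above the floor. The tray is fixed.
- table_axis (a point): Turntable's vertical axis at the height of the deck's top face (54 mm above the bench), in the fixed base's frame: x points from the pointer across the axis to the UV lamp. Deck radius 152 mm; its white mark is a short radial stripe at the rim. Pointer: red-topped post 12 mm square, 58 mm tall, 164 mm out on the -x side. Lamp head: 170 to 240 mm out on the +x side, 135 to 210 mm above the bench.
- turntable (a joint): Angle of the revolving table, rad, growing anticlockwise seen from above, counted on through full turns, no stops. 0 = white mark at the pointer (so 6.283 after one full turn). It starts up to 0.35 rad before 0 (negative). Stays where it is left; friction 0.12 N m.
- crank_top (a point): Top centre of the crank's black upright grip: a cylinder 22 mm in diameter, 36 mm tall (its top 36 mm above the deck's crank arm, 58 mm above the deck's top face), 45 mm from the turntable's axis. The grip spins freely about its own axis, so it can be held in one tool orientation while it is led round the circle.
- nest_large_1 (a point): Centre of the floor of a large round nest in the turntable's deck: cavity 63 mm in diameter, 7 mm deep, with a 1.5 mm chamfer. 95 mm from the axis. x, y turn with the table, z up. The deck's top face is level all round, 7 mm above this point; a seated blank stands 7 mm proud.
- nest_large_2 (a point): Centre of the floor of the other large round nest, same size, across the table from the first.
- nest_small (a point): Centre of the floor of the small round nest: cavity 51 mm in diameter, 7 mm deep, 1.5 mm chamfer, 95 mm from the axis.
- nest_square (a point): Centre of the floor of the square nest: cavity 47 x 47 mm, 7 mm deep, 1.5 mm chamfer, 95 mm from the axis; x and y are parallel to its sides.
- switch (a joint): UV lamp toggle switch on the foot beside the turntable, rad: 0 = off (leaning towards -x of point switch_foot), 1.0 = on (leaning towards +x of it). Stays where it is left; about 1.5 N at the ball moves it.
- switch_foot (a point): Pivot of the toggle switch, 42 mm above the bench; its x axis is the level direction in which the toggle swings from off to on. The toggle is a 10 mm rod with a red ball 26 mm in diameter whose centre is 45 mm from the pivot; it leans 0.5 rad to either side of vertical.
- switch_tip (a point): Centre of the toggle's red ball.
- glasses_case: Gold spectacle case 60 x 150 x 41 mm, origin at the centre of its underside; leave alone.
- spray_bottle: White spray bottle with a blue cap, 44 mm in diameter, 130 mm tall, origin at the centre of its underside; leave alone.
- screwdriver: Small screwdriver, yellow handle, 120 mm long, lying along its x axis; leave alone.

How it is judged (in metres and radians):
On the way, in this order (a step that is already met when the one before it is completed fails the run):
1. every blank and plate present is fully seated in its matching nest, lamp still off (((horizontal distance between lens_large_1 and nest_large_1 below 0.004 m and z of lens_large_1 in the frame of nest_large_1 below 0.0025 m and angle between lens_large_1's own z axis and vertical below 0.08 rad) or (horizontal distance between lens_large_1 and nest_large_2 below 0.004 m and z of lens_large_1 in the frame of nest_large_2 below 0.0025 m and angle between lens_large_1's own z axis and vertical below 0.08 rad)) and ((horizontal distance between lens_large_2 and nest_large_1 below 0.004 m and z of lens_large_2 in the frame of nest_large_1 below 0.0025 m and angle between lens_large_2's own z axis and vertical below 0.08 rad) or (horizontal distance between lens_large_2 and nest_large_2 below 0.004 m and z of lens_large_2 in the frame of nest_large_2 below 0.0025 m and angle between lens_large_2's own z axis and vertical below 0.08 rad)) and horizontal distance between lens_small and nest_small below 0.004 m and z of lens_small in the frame of nest_small below 0.0025 m and angle between each of lens_small, test_plate's own z axis and vertical below 0.08 rad and horizontal distance between test_plate and nest_square below 0.004 m and z of test_plate in the frame of nest_square below 0.0025 m and value of joint switch below 0.2 rad), for 0.3 s.
2. the lamp is switched on with the blanks seated, before the table is turned (((horizontal distance between lens_large_1 and nest_large_1 below 0.004 m and z of lens_large_1 in the frame of nest_large_1 below 0.0025 m and angle between lens_large_1's own z axis and vertical below 0.08 rad) or (horizontal distance between lens_large_1 and nest_large_2 below 0.004 m and z of lens_large_1 in the frame of nest_large_2 below 0.0025 m and angle between lens_large_1's own z axis and vertical below 0.08 rad)) and ((horizontal distance between lens_large_2 and nest_large_1 below 0.004 m and z of lens_large_2 in the frame of nest_large_1 below 0.0025 m and angle between lens_large_2's own z axis and vertical below 0.08 rad) or (horizontal distance between lens_large_2 and nest_large_2 below 0.004 m and z of lens_large_2 in the frame of nest_large_2 below 0.0025 m and angle between lens_large_2's own z axis and vertical below 0.08 rad)) and horizontal distance between lens_small and nest_small below 0.004 m and z of lens_small in the frame of nest_small below 0.0025 m and angle between each of lens_small, test_plate's own z axis and vertical below 0.08 rad and horizontal distance between test_plate and nest_square below 0.004 m and z of test_plate in the frame of nest_square below 0.0025 m and value of joint switch above 0.8 rad and value of joint turntable below 1 rad), for 0.2 s.
3. the table has made its full turn with the lamp on and the blanks seated, white mark at the pointer (((horizontal distance between lens_large_1 and nest_large_1 below 0.004 m and z of lens_large_1 in the frame of nest_large_1 below 0.0025 m and angle between lens_large_1's own z axis and vertical below 0.08 rad) or (horizontal distance between lens_large_1 and nest_large_2 below 0.004 m and z of lens_large_1 in the frame of nest_large_2 below 0.0025 m and angle between lens_large_1's own z axis and vertical below 0.08 rad)) and ((horizontal distance between lens_large_2 and nest_large_1 below 0.004 m and z of lens_large_2 in the frame of nest_large_1 below 0.0025 m and angle between lens_large_2's own z axis and vertical below 0.08 rad) or (horizontal distance between lens_large_2 and nest_large_2 below 0.004 m and z of lens_large_2 in the frame of nest_large_2 below 0.0025 m and angle between lens_large_2's own z axis and vertical below 0.08 rad)) and horizontal distance between lens_small and nest_small below 0.004 m and z of lens_small in the frame of nest_small below 0.0025 m and angle between each of lens_small, test_plate's own z axis and vertical below 0.08 rad and horizontal distance between test_plate and nest_square below 0.004 m and z of test_plate in the frame of nest_square below 0.0025 m and value of joint switch above 0.8 rad and value of joint turntable between 6.13319 and 6.43319 rad), for 0.3 s.
4. the lamp is switched off while the blanks are all still on the turntable (value of joint switch below 0.2 rad and horizontal distance between each of lens_large_1, lens_large_2, lens_small, test_plate and table_axis below 0.19 m), for 0.2 s.
At the end, for the whole second after the job is handed in: Every blank and plate present lies flat on the job tray's floor (within 4 mm of it, tilt under 0.1 rad, coated side up, at rest), the switch is off (below 0.2 rad) and the table's white mark is at the pointer after one full turn (within 0.25 rad) (x of lens_large_1 in the frame of tray_floor between -0.105 and 0.105 m and y of lens_large_1 in the frame of tray_floor between -0.075 and 0.075 m and z of lens_large_1 in the frame of tray_floor between -0.004 and 0.004 m and angle between each of lens_large_1, lens_large_2, lens_small, test_plate's own z axis and vertical below 0.1 rad and linear speed of each of lens_large_1, lens_large_2, lens_small, test_plate below 0.03 m/s and x of lens_large_2 in the frame of tray_floor between -0.105 and 0.105 m and y of lens_large_2 in the frame of tray_floor between -0.075 and 0.075 m and z of lens_large_2 in the frame of tray_floor between -0.004 and 0.004 m and x of lens_small in the frame of tray_floor between -0.105 and 0.105 m and y of lens_small in the frame of tray_floor between -0.075 and 0.075 m and z of lens_small in the frame of tray_floor between -0.004 and 0.004 m and x of test_plate in the frame of tray_floor between -0.105 and 0.105 m and y of test_plate in the frame of tray_floor between -0.075 and 0.075 m and z of test_plate in the frame of tray_floor between -0.004 and 0.004 m and value of joint switch below 0.2 rad and value of joint turntable between 6.03319 and 6.53319 rad); the robot touches nothing.
It fails at once if the glasses case is moved more than 30 mm or tipped over (distance of glasses_case from where it was at the start of the episode above 0.03 m or angle between glasses_case's own z axis and vertical above 0.5 rad).
It fails at once if the spray bottle is moved more than 30 mm or tipped over (distance of spray_bottle from where it was at the start of the episode above 0.03 m or angle between spray_bottle's own z axis and vertical above 0.5 rad).
It fails at once if the screwdriver is moved more than 30 mm (distance of screwdriver from where it was at the start of the episode above 0.03 m).
Of lens_large_1, lens_large_2, lens_small, test_plate only 2 to 3 are there at a start; the rules pass over those that are not, and their reading is None.
At some moment in a run one of lens_large_1, lens_large_2, lens_small, test_plate may be knocked a few centimetres aside while the robot is not near it.
Once in a run the grip may slacken for a moment while it holds something.
It also fails if it takes over 210 s, if anything falls off the work surface, if the arm or the gripper's body presses on something with over 40 N, if the wrist force passes 120 N, or if a joint passes its speed limit or range.

### The arm

A 6-joint arm with a two-finger parallel gripper is mounted at the origin on the work surface. World frame = base frame: x ahead of the robot, y to its left, z up, the work surface at z = 0. Lengths are in m, angles in degrees, forces in N, time in s.
With the tool pointing down it reaches from about 0.375 to 0.9 m from the base axis. Payload 3.1 kg.
Tool frame: the origin (TCP) lies at the very end of the fingers, on their centre line; the grasp point (between the pads) lies 19 mm behind it; z points along the fingers, y is the line along which they close (so a half turn about z gives the same grasp; the last joint's range is limited). The gripper opens to 87 mm and grips with 3 to 60 N. Pads are 19 mm wide; open, the fingers measure 117 mm over their backs; the gripper's body (75 mm by 190 mm) begins 51 mm behind the grasp point.
Start: joints at [66.893, 30.224, 82.088, -0, 67.689, -10.227], TCP at [0.139, 0.609, 0.223] pointing down, gripper open.
Joint ranges: [-176.69, 176.69], [-43.24, 126.21], [12.49, 139.97], [-82, 262], [0, 151.66], [-163.58, 163.58]. Speed limits (degrees/s): [159.86, 159.86, 180, 180, 180, 180].

### API

Orientations are given as a 3x3 rotation matrix whose columns are the frame's x, y, z axes.
In Python, from rig import readout, viewer, ticket gives the robot as it stands.
- The arm moves only by the tool send_rows, never from a script. Its argument "moves" is a list of rows, each a list of 6 numbers: the shift along the tool's x, y, z in units of 250 mm (1.0 is 250 mm), then the turn, a rotation vector about the tool's x, y, z in units of 90 degrees (1.0 is 90 degrees). A call has 1 to 12 rows; each row is the pose to reach, as a shift and turn from the pose commanded when the call began, along the tool's axes at that moment; what a row does not reach only later rows make up. A row lasts 1/10 s, in which the tool goes at most 50 mm and 8.59 degrees, less where a joint would pass 70% of its speed; a pose out of reach is approached as far as the arm can. A call with a number of a shift or a turn outside -1 to 1 is refused whole. A call with a gripper value outside its range is refused whole. "grip" is the opening, from 0 (shut) to 1 (fully open), set as the call begins (left out, the last holds). The fingers move at their own pace and stop on an object; the grip force is fixed at half the most. Time passes only in rows, so rows that repeat a pose let the fingers close. It gives the time, the measured TCP pose, the force, the opening and the grip force at its end, in the units of the state.
- readout.read_state(): the state, without advancing time (a new reading comes with each control period).
- viewer.capture(name): name is "scene" or "top"; returns (picture, depth): 400x640x3 uint8, red, green, blue; 400x640 float32, m along the optical axis (not along the pixel's ray), 0 where there is no reading.
- viewer.camera_info(name): a dict with "fx", "fy", "cx", "cy" (pixels), "R" (3x3) and "t" (3): a world point X has camera coordinates R X + t. Camera axes: x right, y down, z forward; pixel columns grow to the right and rows downward; lengths in m; the calibration is good to about 2 mm. A picture is of the moment at which its call begins. camera_info takes no time and is no camera call.
- ticket.hand_in(): hands the job in; it is judged then, once.
The state is a dict: "time_s": time; "joint_positions": joint angles; "qvel": joint speeds; "tau": joint torques, N m; "position": TCP position; "tcp_rot": TCP orientation; "force": force on the tool from outside, world axes, zero at the start; "moment": the same for the moment, N m; "opening": opening from 0.0 (shut) to 1.0 (fully open); "grasp_force": force on a finger pad.
Only numpy, scipy, OpenCV 4.12 (cv2) and the standard library are available. Lean on these libraries where they do the work, as an engineer would, in place of code of your own. Each camera call takes 0.05 s, during which the arm holds its last target. There are 200 camera calls.

## Working session

There is one attempt and no reset: what is moved stays moved. The work goes in short steps, Python scripts to look and compute and a tool call to move; the robot and the scene stay as the last step left them, time stands still between calls to the robot, and variables do not carry over. Pictures are saved under pics/ and viewed, at most 14 in all, crops included, and the job is handed in when it is done.

Besides the shell and the picture viewer there is one more tool, called after "Request:" as name(argument=value, ...), one argument or row to a line, values as JSON. send_rows: Moves the arm, as the interface text tells. Shifts and turns lie within -1 to 1; 1 stands for 250 mm of shift or 90 degrees of turn. Its arguments: {"type":"object","properties":{"moves":{"type":"array"},"grip":{"type":"number"}},"required":["moves"]}

```bash
ls; mkdir -p pics; python3 - <<'E'
from rig import readout, viewer
import cv2,numpy as np
s=readout.read_state(); print(s)
for n in("top","scene"):
    p,d=viewer.capture(n); cv2.imwrite(f"pics/{n}0.png",p[:,:,::-1]); np.save(f"{n}d.npy",d); print(n,viewer.camera_info(n))
E
```

```text
pics
{'time_s': 0.0, 'joint_positions': array([ 6.68919993e+01,  3.02782167e+01,  8.21570468e+01, -1.57552508e-04,
        6.76887932e+01, -1.02255775e+01]), 'qvel': array([ 0.06135272,  0.03220828,  0.05776503,  0.07110171, -0.01393858,
        0.08069099]), 'tau': array([ 8.03154344e-04, -4.40046215e+01, -1.76588255e+01,  6.35452475e-02,
        5.82478114e-02, -1.56169849e-04]), 'position': array([0.13900429, 0.60859033, 0.221576  ]), 'tcp_rot': array([[-9.74829707e-01,  2.22949152e-01, -8.47425292e-04],
       [ 2.22950436e-01,  9.74827745e-01, -1.99247425e-03],
       [ 3.81873241e-04, -2.13125693e-03, -9.99997656e-01]]), 'force': array([-0.58099575,  0.14041222,  0.36056666]), 'moment': array([-0.00810851,  0.01313173,  0.00486108]), 'grasp_force': 0.0, 'opening': 1.0034631421879423}
top {'fx': 379.3042871582863, 'fy': 379.3042871582863, 'cx': 322.116266796328, 'cy': 196.12410398739704, 'R': array([[ 0.01194193, -0.99976941, -0.01784681],
       [-0.99103504, -0.00945867, -0.13326694],
       [ 0.13306741,  0.01927828, -0.99091948]]), 't': array([-0.00546865,  0.55558764,  0.98624929])}
scene {'fx': 473.45865811776054, 'fy': 473.45865811776054, 'cx': 326.2587176109251, 'cy': 198.30964271246987, 'R': array([[ 0.6077851 ,  0.79400063, -0.01265993],
       [ 0.57224244, -0.44897758, -0.68626359],
       [-0.55057775,  0.40985624, -0.72724274]]), 't': array([-0.35121362, -0.26158658,  1.47068885])}
```

View pics/top0.png

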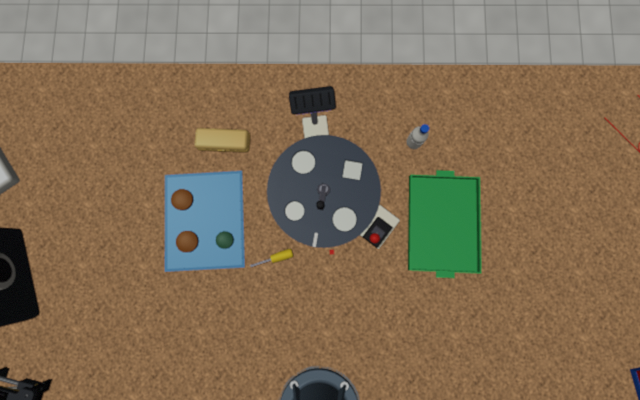

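View pics/scene0.png

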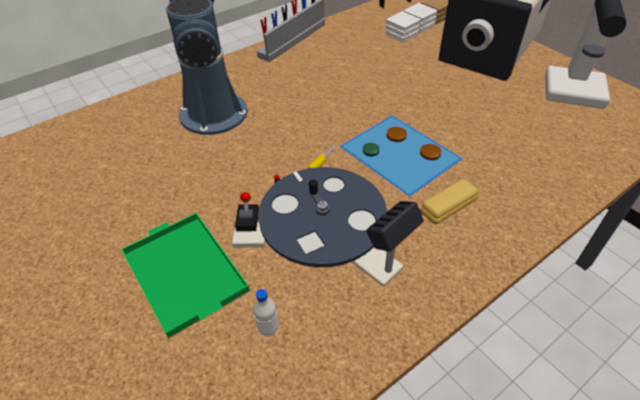

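The top view shows the mat on the left with two brown lenses at about (182,200) and (187,241), and the green one at (225,240). There is no test plate. The deck is centred at about (324,190), the switch ball is at (375,239), and the tray is at (444,224). The scene view agrees.

```bash
cat > h.py <<'E'
from rig import readout, viewer
import cv2,numpy as np
N={}
def cap(n):
    p,d=viewer.capture(n); return p,cv2.cvtColor(p,cv2.COLOR_RGB2HSV),d
def cast(n,uv,z):
    c=viewer.camera_info(n); r=c["R"].T@np.array([(uv[0]-c["cx"])/c["fx"],(uv[1]-c["cy"])/c["fy"],1]); o=-c["R"].T@c["t"]
    return o+r*(z-o[2])/r[2]
def proj(n,X):
    c=viewer.camera_info(n); q=c["R"]@np.asarray(X,float)+c["t"]; return np.array([c["fx"]*q[0]/q[2]+c["cx"],c["fy"]*q[1]/q[2]+c["cy"]])
def blobs(m,amin=8):
    k,l,st,ce=cv2.connectedComponentsWithStats(m.astype(np.uint8)); 
    return [(ce[i],int(st[i,4])) for i in range(1,k) if st[i,4]>=amin]
def masks(h):
    H,S,V=[h[:,:,i].astype(int) for i in range(3)]
    return dict(brown=(H<14)&(S>170)&(V>50)&(V<170), green=(H>55)&(H<90)&(S>70)&(V<110), red=((H<6)|(H>174))&(S>180)&(V>130),
      white=(S<40)&(V>150), tray=(H>50)&(H<80)&(S>180)&(V>90), black=(V<28), deck=(H>100)&(H<130)&(S<110)&(V<100))
def goto(X,phi=None):
    s=readout.read_state(); R=s["tcp_rot"]; d=R.T@(np.array(X)-s["position"])/.25
    cur=np.degrees(np.arctan2(R[1,0],R[0,0])); t=0 if phi is None else ((cur-phi+180)%360-180)/90
    print("t",round(s["time_s"],2),"pos",s["position"].round(4),"phi",round(cur,2),"shift",d.round(4),"turnz",round(t,4))
E
python3 - <<'E'
from h import *
for n in("top","scene"):
    p,h,d=cap(n); M=masks(h)
    c=viewer.camera_info(n); print(n,"cam",(-c["R"].T@c["t"]).round(3))
    for k,z in dict(brown=.008,green=.008,red=.08,white=.0505,tray=.004,black=.112,deck=.054).items():
        for ce,a in blobs(M[k],5 if k in("red","white") else 15):
            X=cast(n,ce,z)
            if .2<X[0]<.9 and abs(X[1])<.5: print(k,ce.round(1),a,X.round(4))
E
```

```text
top cam [ 0.419 -0.019  1.051]
brown [374.3 238. ] 77 [ 0.4457 -0.1428  0.008 ]
brown [331.5 251.5] 16 [ 0.4077 -0.0263  0.008 ]
green [409.1 217.7] 111 [ 0.5022 -0.2384  0.008 ]
green [468.  211.2] 395 [ 0.5216 -0.3995  0.008 ]
green [224.1 239.6] 220 [0.4365 0.2688 0.008 ]
red [374.1 237.8] 42 [ 0.4443 -0.1336  0.08  ]
red [331.3 251.5] 14 [ 0.4085 -0.0253  0.08  ]
white [315.  126.7] 396 [0.745  0.022  0.0505]
white [415.4 133.4] 25 [ 0.7279 -0.2505  0.0505]
white [303.1 162. ] 381 [0.6463 0.0526 0.0505]
white [352.1 169.9] 270 [ 0.6256 -0.0793  0.0505]
white [294.3 210.6] 262 [0.5144 0.0734 0.0505]
white [386.4 216.2] 236 [ 0.502  -0.1699  0.0505]
white [344.1 218.9] 414 [ 0.4938 -0.0585  0.0505]
white [363.4 232.4] 14 [ 0.4589 -0.1091  0.0505]
white [314.8 239.8] 40 [0.4382 0.018  0.0505]
black [321.1 205.4] 24 [0.5223 0.0013 0.112 ]
deck [312.1 100.5] 890 [0.8181 0.0309 0.054 ]
deck [323.3 190.5] 8142 [ 0.5685 -0.0029  0.054 ]
deck [378.1 229.6] 193 [ 0.4665 -0.1474  0.054 ]
scene cam [ 1.173 -0.441  0.886]
brown [244.5 197.8] 47 [ 0.3779 -0.1104  0.008 ]
green [370.5 148.8] 15
[... 619 characters left out ...]
 [ 0.527  -0.1818  0.0505]
white [310.1 242.3] 327 [ 0.6255 -0.0812  0.0505]
white [377.9 265. ] 805 [ 0.7644 -0.003   0.0505]
white [267.  308.2] 186 [ 0.7069 -0.2468  0.0505]
white [275.6 312.8] 5 [ 0.726  -0.2388  0.0505]
tray [184.4 274. ] 7854 [ 0.4943 -0.3354  0.004 ]
tray [159.1 229.6] 144 [ 0.338  -0.3268  0.004 ]
black [312.8 188.4] 63 [ 0.5435 -0.0107  0.112 ]
black [397.9 208.2] 17 [0.7081 0.1004 0.112 ]
black [391.5 213.5] 20 [0.7109 0.0787 0.112 ]
black [384.8 219.3] 19 [0.7142 0.0561 0.112 ]
black [246.  227.3] 78 [ 0.549  -0.1915  0.112 ]
black [378. 225.] 20 [0.7173 0.034  0.112 ]
black [377.2 240.1] 186 [0.7467 0.0054 0.112 ]
deck [330.5 218.1] 9356 [ 0.5995 -0.0033  0.054 ]
```

```bash
python3 - <<'E'
import cv2
t=cv2.imread("pics/top0.png"); s=cv2.imread("pics/scene0.png")
a=cv2.resize(t[125:275,250:410],None,fx=5,fy=4*1.0,interpolation=2)[:600]
cv2.imwrite("pics/c1.png",cv2.resize(t[125:265,260:410],None,fx=4.2,fy=4.2,interpolation=2))
E
```

```text
(no output)
```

View pics/c1.png

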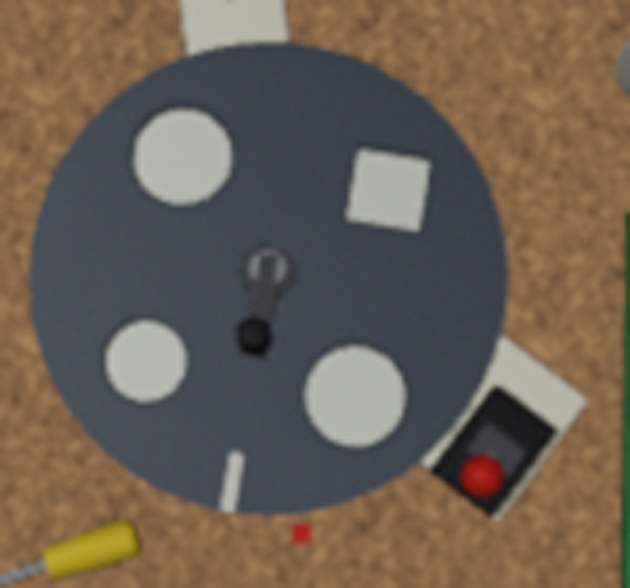

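The crop gives the crank at (254,335) and the mark at (232,480). The pointer is at (302,533), so the table starts about 0.3 rad short. The switch ball is at (482,476), on the lower-left (off) end of its box.

```bash
python3 - <<'E'
from h import *
for n,pts in(("top",[(182,200),(187,241),(224,240)]),("scene",[(396,134),(430,152),(371,149)])):
    p,h,d=cap(n)
    for u,v in pts: print(n,h[v,u],h[v+3,u+3])
    H,S,V=[h[:,:,i].astype(int) for i in range(3)]
    for nm,m in(("bn",((H<18)&(S>140)&(V<190))),("gn",(H>50)&(H<92)&(S>50)&(V<125))):
        m=cv2.morphologyEx(m.astype(np.uint8),cv2.MORPH_OPEN,np.ones((5,5),np.uint8))
        for ce,a in blobs(m,100):
            X=cast(n,ce,.008)
            if .3<X[0]<.65 and .13<X[1]<.5: print(nm,ce.round(1),a,X.round(4))
    m=(H>95)&(H<115)&(S>110)&(V>90)
    m=cv2.morphologyEx(m.astype(np.uint8),cv2.MORPH_CLOSE,np.ones((25,25),np.uint8))
    for ce,a in blobs(m,2000): print("mat",ce.round(1),a,cast(n,ce,0).round(4))
    if n=="top":
        m=cv2.morphologyEx(((H>50)&(H<80)&(S>150)&(V>60)).astype(np.uint8),cv2.MORPH_CLOSE,np.ones((7,7),np.uint8))
        for c in cv2.findContours(m,0,2)[0]:
            if cv2.contourArea(c)>2000:
                b=cv2.boxPoints(cv2.minAreaRect(c)); print("tray",[cast(n,q,.024).round(3)[:2] for q in b])
goto([.5,.3,.2],180)
E
```

```text
top [ 14 146 124] [ 14 165 113]
top [ 14 150 121] [ 14 163 111]
top [72 84 94] [72 98 81]
bn [181.6 199.1] 309 [0.5475 0.3933 0.008 ]
bn [186.6 241. ] 322 [0.4314 0.3722 0.008 ]
gn [224.  239.5] 224 [0.4368 0.2691 0.008 ]
mat [209.4 239.2] 2845 [0.4371 0.3119 0.    ]
tray [array([ 0.629, -0.237]), array([ 0.631, -0.431]), array([ 0.349, -0.418]), array([ 0.346, -0.232])]
scene [ 14 215 128] [ 15 198 138]
scene [ 15 219 129] [ 14 183 142]
scene [ 72 121  93] [ 71  89 106]
bn [396.3 133.7] 200 [0.4287 0.3716 0.008 ]
bn [430.1 151.3] 227 [0.5445 0.392  0.008 ]
gn [370.8 148.9] 149 [0.4339 0.2684 0.008 ]
mat [400.8 154.3] 4801 [0.4968 0.3258 0.    ]
t 0.3 pos [0.1392 0.6091 0.2222] phi 167.12 shift [-1.6826 -0.8833  0.0892] turnz -0.1431
```

```bash
python3 - <<'E'
from h import *
goto([.3,.48,.20],77)
E
```

```text
t 0.3 pos [0.1392 0.6091 0.2222] phi 167.12 shift [-0.7422 -0.3598  0.089 ] turnz 1.0013
```

Request:
send_rows(
  moves=[
    [-0.74, -0.36, 0.09, 0, 0, 1.0],
    [-0.74, -0.36, 0.09, 0, 0, 1.0],
    [-0.74, -0.36, 0.09, 0, 0, 1.0],
    [-0.74, -0.36, 0.09, 0, 0, 1.0],
    [-0.74, -0.36, 0.09, 0, 0, 1.0],
    [-0.74, -0.36, 0.09, 0, 0, 1.0],
    [-0.74, -0.36, 0.09, 0, 0, 1.0],
    [-0.74, -0.36, 0.09, 0, 0, 1.0],
    [-0.74, -0.36, 0.09, 0, 0, 1.0],
    [-0.74, -0.36, 0.09, 0, 0, 1.0],
    [-0.74, -0.36, 0.09, 0, 0, 1.0],
    [-0.74, -0.36, 0.09, 0, 0, 1.0],
  ],
  grip=0.9,
)

```text
time_s: 1.5
position: [0.2996, 0.4803, 0.2]
tcp_rot: [[0.223, 0.975, -0.0], [0.975, -0.223, -0.0], [-0.0, -0.0, -1.0]]
force: [-0.5, 0.1, -0.2]
opening: 0.9
grasp_force: 0.0
```

```bash
python3 - <<'E'
from h import *
goto([.430,.372,.10],36)
E
```

```text
t 1.5 pos [0.2996 0.4803 0.2   ] phi 77.13 shift [-0.3059  0.605   0.4001] turnz 0.457
```

Request:
send_rows(
  moves=[
    [-0.306, 0.605, 0.4, 0, 0, 0.457],
    [-0.306, 0.605, 0.4, 0, 0, 0.457],
    [-0.306, 0.605, 0.4, 0, 0, 0.457],
    [-0.306, 0.605, 0.4, 0, 0, 0.457],
    [-0.306, 0.605, 0.4, 0, 0, 0.457],
    [-0.306, 0.605, 0.4, 0, 0, 0.457],
    [-0.306, 0.605, 0.4, 0, 0, 0.457],
    [-0.306, 0.605, 0.4, 0, 0, 0.457],
  ],
)

```text
time_s: 2.3
position: [0.4296, 0.3728, 0.1007]
tcp_rot: [[0.807, 0.591, 0.001], [0.591, -0.807, 0.001], [0.001, 0.0, -1.0]]
force: [0.8, -0.5, -0.2]
opening: 0.897
grasp_force: 0.0
```

```bash
python3 - <<'E'
from h import *
goto([.430,.372,.0078],36)
E
```

```text
t 2.3 pos [0.4296 0.3728 0.1007] phi 36.19 shift [-0.0009  0.0036  0.3715] turnz 0.0022
```

Request:
send_rows(
  moves=[
    [0, 0.003, 0.2, 0, 0, 0],
    [0, 0.003, 0.3, 0, 0, 0],
    [0, 0.003, 0.372, 0, 0, 0],
    [0, 0.003, 0.372, 0, 0, 0],
    [0, 0.003, 0.372, 0, 0, 0],
  ],
)

```text
time_s: 2.8
position: [0.4301, 0.3722, 0.0076]
tcp_rot: [[0.808, 0.589, 0.001], [0.589, -0.808, 0.0], [0.001, 0.0, -1.0]]
force: [-1.1, 0.6, 0.4]
opening: 0.903
grasp_force: 0.0
```

Request:
send_rows(
  moves=[
    [0, 0, 0, 0, 0, 0],
    [0, 0, 0, 0, 0, 0],
    [0, 0, 0, 0, 0, 0],
    [0, 0, 0, 0, 0, 0],
    [0, 0, 0, 0, 0, 0],
    [0, 0, 0, 0, 0, 0],
    [0, 0, 0, 0, 0, 0],
  ],
  grip=0.6,
)

```text
time_s: 3.5
position: [0.431, 0.3717, 0.008]
tcp_rot: [[0.809, 0.588, 0.002], [0.588, -0.809, 0.001], [0.002, 0.0, -1.0]]
force: [-0.6, -0.8, 6.5]
opening: 0.674
grasp_force: 30.0
```

Request:
send_rows(
  moves=[
    [0, 0, -0.15, 0, 0, 0],
    [0, 0, -0.35, 0, 0, 0],
    [0, 0, -0.57, 0, 0, 0],
    [0, 0, -0.57, 0, 0, 0],
    [0, 0, -0.57, 0, 0, 0],
  ],
  grip=0.5,
)

```text
time_s: 4.0
position: [0.4312, 0.3719, 0.1513]
tcp_rot: [[0.809, 0.588, 0.003], [0.588, -0.809, 0.002], [0.004, 0.0, -1.0]]
force: [0.2, -0.6, -1.3]
opening: 0.677
grasp_force: 30.0
```

```bash
python3 - <<'E'
from h import *
print(readout.read_state()["opening"],readout.read_state()["grasp_force"])
goto([.462,.156,.15],36)
goto([.4934,-.0594,.15],36)
E
```

```text
0.6766211196430661 29.999762177467346
t 4.0 pos [0.4312 0.3719 0.1513] phi 35.99 shift [-0.4077  0.771   0.0039] turnz -0.0001
t 4.0 pos [0.4312 0.3719 0.1513] phi 35.99 shift [-0.8124  1.542   0.0027] turnz -0.0001
```

Request:
send_rows(
  moves=[
    [-0.406, 0.771, 0.003, 0, 0, 0],
    [-0.406, 0.771, 0.003, 0, 0, 0],
    [-0.406, 0.771, 0.003, 0, 0, 0],
    [-0.406, 0.771, 0.003, 0, 0, 0],
    [-0.406, 0.771, 0.003, 0, 0, 0],
    [-0.406, 0.771, 0.003, 0, 0, 0],
  ],
)

```text
time_s: 4.6
position: [0.4604, 0.1531, 0.1468]
tcp_rot: [[0.812, 0.584, -0.005], [0.584, -0.812, -0.001], [-0.005, -0.002, -1.0]]
force: [-0.3, 0.6, -0.9]
opening: 0.674
grasp_force: 30.0
```

Request:
send_rows(
  moves=[
    [-0.406, 0.771, 0.0, 0, 0, 0],
    [-0.406, 0.771, 0.0, 0, 0, 0],
    [-0.406, 0.771, 0.0, 0, 0, 0],
    [-0.406, 0.771, 0.0, 0, 0, 0],
    [-0.406, 0.771, 0.0, 0, 0, 0],
    [-0.406, 0.771, 0, 0, 0, 0],
    [-0.406, 0.771, 0, 0, 0, 0],
  ],
)

```text
time_s: 5.3
position: [0.4915, -0.0585, 0.1475]
tcp_rot: [[0.809, 0.587, -0.003], [0.587, -0.809, 0.002], [-0.002, -0.004, -1.0]]
force: [0.4, 1.4, -1.0]
opening: 0.671
grasp_force: 30.0
```

```bash
python3 - <<'E'
from h import *
s=readout.read_state();print(s["opening"],s["grasp_force"],s["force"],s["tcp_rot"][:,2])
goto([.4934,-.0594,.066],36)
for n in("top","scene"):
    p,h,d=cap(n); cv2.imwrite(f"pics/{n}1.png",p[:,:,::-1])
a=cv2.imread("pics/scene1.png")[100:300,200:440]; cv2.imwrite("pics/c2.png",cv2.resize(a,None,fx=3,fy=3))
E
```

```text
0.6711385954084664 29.999942779541016 [ 0.40720815  1.40936573 -0.9828527 ] [-0.00336674  0.00189426 -0.99999254]
t 5.3 pos [ 0.4915 -0.0585  0.1475] phi 35.98 shift [0.0045 0.0085 0.3262] turnz -0.0002
```

View pics/c2.png

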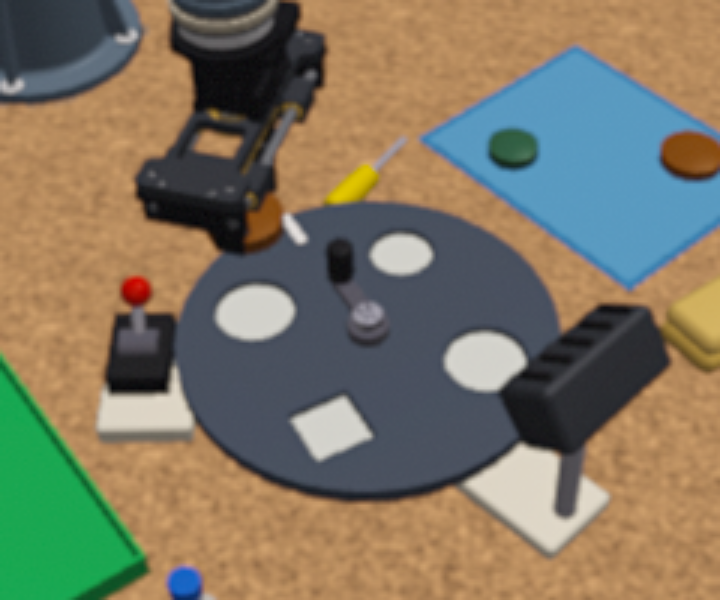

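The held lens shows at about (262,220) in the crop, level, at the gripper above the near-right nest.

Request:
send_rows(
  moves=[
    [0.004, 0.008, 0.15, 0, 0, 0],
    [0.004, 0.008, 0.28, 0, 0, 0],
    [0.004, 0.008, 0.322, 0, 0, 0],
    [0.004, 0.008, 0.322, 0, 0, 0],
    [0.004, 0.008, 0.322, 0, 0, 0],
  ],
)

```text
time_s: 5.9
position: [0.4951, -0.0602, 0.0689]
tcp_rot: [[0.808, 0.589, 0.001], [0.589, -0.808, -0.0], [0.0, 0.001, -1.0]]
force: [0.2, -0.2, -1.2]
opening: 0.674
grasp_force: 30.0
```

```bash
python3 - <<'E'
from h import *
goto([.4934,-.0594,.056],36)
E
```

```text
t 5.9 pos [ 0.4951 -0.0602  0.0689] phi 36.06 shift [-0.0036 -0.0067  0.0516] turnz 0.0007
```

Request:
send_rows(
  moves=[
    [-0.004, -0.007, 0.015, 0, 0, 0],
    [-0.004, -0.007, 0.03, 0, 0, 0],
    [-0.004, -0.007, 0.04, 0, 0, 0],
    [-0.004, -0.007, 0.048, 0, 0, 0],
    [-0.004, -0.007, 0.052, 0, 0, 0],
    [-0.004, -0.007, 0.052, 0, 0, 0],
    [-0.004, -0.007, 0.052, 0, 0, 0],
  ],
)

```text
time_s: 6.6
position: [0.4939, -0.0603, 0.0554]
tcp_rot: [[0.809, 0.587, 0.002], [0.587, -0.809, -0.001], [0.001, 0.002, -1.0]]
force: [3.6, -0.2, 1.2]
opening: 0.676
grasp_force: 30.0
```

Request:
send_rows(
  moves=[
    [0, 0, 0, 0, 0, 0],
    [0, 0, 0, 0, 0, 0],
    [0, 0, 0, 0, 0, 0],
    [0, 0, 0, 0, 0, 0],
    [0, 0, -0.1, 0, 0, 0],
    [0, 0, -0.3, 0, 0, 0],
    [0, 0, -0.4, 0, 0, 0],
    [0, 0, -0.4, 0, 0, 0],
    [0, 0, -0.4, 0, 0, 0],
  ],
  grip=0.8,
)

```text
time_s: 7.5
position: [0.4924, -0.0599, 0.1555]
tcp_rot: [[0.809, 0.588, 0.0], [0.588, -0.809, -0.0], [-0.0, 0.0, -1.0]]
force: [0.3, 0.2, -0.3]
opening: 0.803
grasp_force: 0.0
```

```bash
cat > look.py <<'E'
from h import *
def look(nm=None,z=.008,rng=(.3,.75,-.45,.5),ns=("top","scene")):
    for n in ns:
        p,h,d=cap(n); H,S,V=[h[:,:,i].astype(int) for i in range(3)]
        if nm: cv2.imwrite(f"pics/{n}{nm}.png",p[:,:,::-1])
        for k,m in(("bn",((H<18)&(S>140)&(V<190))),("gn",(H>60)&(H<92)&(S>50)&(S<150)&(V<125))):
            m=cv2.morphologyEx(m.astype(np.uint8),cv2.MORPH_OPEN,np.ones((5,5),np.uint8))
            for ce,a in blobs(m,100):
                X=cast(n,ce,z if cast(n,ce,z)[1]>.15 else .0575)
                if rng[0]<X[0]<rng[1] and rng[2]<X[1]<rng[3]: print(n,k,ce.round(1),a,X.round(4))
E
python3 - <<'E'
from look import *
look("2")
goto([.5,.16,.16],36); goto([.546,.3927,.12],36)
E
```

```text
top bn [181.6 199.1] 301 [0.5474 0.3931 0.008 ]
top gn [224.  239.5] 224 [0.4368 0.2691 0.008 ]
scene bn [430.1 151.4] 228 [0.5444 0.3919 0.008 ]
scene bn [284.1 201.5] 387 [ 0.4919 -0.0605  0.0575]
scene gn [370.8 148.9] 149 [0.4339 0.2684 0.008 ]
t 7.6 pos [ 0.4916 -0.0596  0.1541] phi 35.99 shift [ 0.5435 -0.691  -0.0227] turnz -0.0001
t 7.6 pos [ 0.4916 -0.0596  0.1541] phi 35.99 shift [ 1.2397 -1.3356  0.1377] turnz -0.0001
```

Request:
send_rows(
  moves=[
    [0.62, -0.668, 0, 0, 0, 0],
    [0.62, -0.668, 0, 0, 0, 0],
    [0.62, -0.668, 0, 0, 0, 0],
    [0.62, -0.668, 0, 0, 0, 0],
    [0.62, -0.668, 0, 0, 0, 0],
  ],
  grip=0.9,
)

```text
time_s: 8.1
position: [0.5189, 0.1694, 0.1534]
tcp_rot: [[0.808, 0.59, -0.003], [0.59, -0.808, 0.0], [-0.003, -0.002, -1.0]]
force: [0.3, -0.2, 1.1]
opening: 0.902
grasp_force: 0.0
```

Request:
send_rows(
  moves=[
    [0.62, -0.668, 0.13, 0, 0, 0],
    [0.62, -0.668, 0.13, 0, 0, 0],
    [0.62, -0.668, 0.13, 0, 0, 0],
    [0.62, -0.668, 0.13, 0, 0, 0],
    [0.62, -0.668, 0.13, 0, 0, 0],
    [0.62, -0.668, 0.13, 0, 0, 0],
    [0.62, -0.668, 0.13, 0, 0, 0],
  ],
)

```text
time_s: 8.8
position: [0.5457, 0.3921, 0.1203]
tcp_rot: [[0.808, 0.589, -0.004], [0.589, -0.808, -0.003], [-0.005, -0.0, -1.0]]
force: [-0.2, 0.1, -0.2]
opening: 0.895
grasp_force: 0.0
```

```bash
python3 - <<'E'
from look import *
look("3",ns=("top",))
goto([.546,.3927,.0078],36)
a=cv2.imread("pics/top3.png")[130:260,260:420]; b=cv2.imread("pics/scene2.png")[140:270,210:420]
cv2.imwrite("pics/c3.png",np.hstack([cv2.resize(q,(390,390*q.shape[0]//q.shape[1])) if 0 else cv2.resize(q,(390,300)) for q in(a,b)]))
E
```

```text
top bn [181.5 198.9] 314 [0.5479 0.3936 0.008 ]
top bn [344.6 219.4] 367 [ 0.4919 -0.0594  0.0575]
top gn [224.  239.5] 223 [0.4367 0.269  0.008 ]
t 8.85 pos [0.5461 0.3912 0.1208] phi 36.0 shift [ 0.0051 -0.0049  0.4522] turnz -0.0
```

View pics/c3.png

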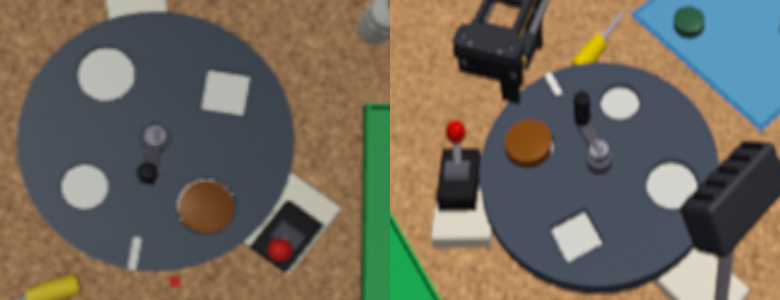

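The first lens is at (206,207) in the left half, inside its nest. A thin white sliver on its far side means it sits about 1 mm towards −x.

Request:
send_rows(
  moves=[
    [0.003, -0.003, 0.2, 0, 0, 0],
    [0.003, -0.003, 0.36, 0, 0, 0],
    [0.003, -0.003, 0.452, 0, 0, 0],
    [0.003, -0.003, 0.452, 0, 0, 0],
    [0.003, -0.003, 0.452, 0, 0, 0],
  ],
)

```text
time_s: 9.35
position: [0.5479, 0.3921, 0.0099]
tcp_rot: [[0.81, 0.586, -0.001], [0.586, -0.81, -0.001], [-0.001, -0.0, -1.0]]
force: [0.4, -0.0, 0.7]
opening: 0.899
grasp_force: 0.0
```

Request:
send_rows(
  moves=[
    [0, 0, 0, 0, 0, 0],
    [0, 0, 0, 0, 0, 0],
    [0, 0, 0, 0, 0, 0],
    [0, 0, 0, 0, 0, 0],
    [0, 0, 0, 0, 0, 0],
    [0, 0, 0, 0, 0, 0],
  ],
  grip=0.5,
)

```text
time_s: 9.95
position: [0.5485, 0.3938, 0.0109]
tcp_rot: [[0.809, 0.588, 0.002], [0.588, -0.809, 0.001], [0.002, 0.001, -1.0]]
force: [1.2, -1.1, 7.0]
opening: 0.669
grasp_force: 30.0
```

Request:
send_rows(
  moves=[
    [0, 0, -0.15, 0, 0, 0],
    [0, 0, -0.35, 0, 0, 0],
    [0, 0, -0.57, 0, 0, 0],
    [0, 0, -0.57, 0, 0, 0],
    [0, 0, -0.57, 0, 0, 0],
  ],
)

```text
time_s: 10.45
position: [0.5482, 0.394, 0.1542]
tcp_rot: [[0.809, 0.588, 0.003], [0.588, -0.809, 0.002], [0.004, 0.0, -1.0]]
force: [-0.4, -0.1, -0.2]
opening: 0.663
grasp_force: 30.0
```

```bash
python3 - <<'E'
from h import *
goto([.6463,.052,.15],36)
E
```

```text
t 10.45 pos [0.5482 0.394  0.1542] phi 36.0 shift [-0.4867  1.3375  0.0156] turnz 0.0
```

Request:
send_rows(
  moves=[
    [-0.243, 0.669, 0, 0, 0, 0.16],
    [-0.243, 0.669, 0, 0, 0, 0.16],
    [-0.243, 0.669, 0, 0, 0, 0.16],
    [-0.243, 0.669, 0, 0, 0, 0.16],
    [-0.243, 0.669, 0, 0, 0, 0.16],
  ],
)

```text
time_s: 10.95
position: [0.5962, 0.2179, 0.1493]
tcp_rot: [[0.932, 0.363, -0.005], [0.363, -0.932, -0.002], [-0.006, -0.0, -1.0]]
force: [0.3, 0.3, -0.3]
opening: 0.665
grasp_force: 30.0
```

```bash
python3 - <<'E'
from h import *
goto([.6463,.052,.13],8)
E
```

```text
t 10.95 pos [0.5962 0.2179 0.1493] phi 21.28 shift [-0.0537  0.6913  0.0775] turnz 0.1476
```

Request:
send_rows(
  moves=[
    [-0.053, 0.69, 0.07, 0, 0, 0.148],
    [-0.053, 0.69, 0.07, 0, 0, 0.148],
    [-0.053, 0.69, 0.07, 0, 0, 0.148],
    [-0.053, 0.69, 0.07, 0, 0, 0.148],
    [-0.053, 0.69, 0.07, 0, 0, 0.148],
    [-0.053, 0.69, 0.07, 0, 0, 0.148],
    [-0.053, 0.69, 0.07, 0, 0, 0.148],
  ],
)

```text
time_s: 11.65
position: [0.6464, 0.0591, 0.1336]
tcp_rot: [[0.989, 0.145, -0.003], [0.145, -0.989, 0.001], [-0.003, -0.001, -1.0]]
force: [0.4, 0.5, -0.5]
opening: 0.666
grasp_force: 30.0
```

```bash
python3 - <<'E'
from h import *
goto([.6463,.052,.068],8)
E
```

```text
t 11.65 pos [0.6464 0.0591 0.1336] phi 8.36 shift [-0.004   0.0283  0.2625] turnz 0.0041
```

Request:
send_rows(
  moves=[
    [0, 0, 0.1, 0, 0, 0],
    [0, 0, 0.2, 0, 0, 0],
    [0, 0, 0.25, 0, 0, 0],
    [0, 0, 0.25, 0, 0, 0],
    [0, 0, 0.25, 0, 0, 0],
    [0, 0, 0.25, 0, 0, 0],
  ],
)

```text
time_s: 12.25
position: [0.6489, 0.0575, 0.0736]
tcp_rot: [[0.99, 0.144, 0.003], [0.144, -0.99, -0.0], [0.003, 0.001, -1.0]]
force: [-0.1, -0.2, -0.4]
opening: 0.666
grasp_force: 30.0
```

```bash
python3 - <<'E'
from h import *
goto([.6463,.052,.058],8)
E
```

```text
t 12.25 pos [0.6489 0.0575 0.0736] phi 8.3 shift [-0.0135  0.0204  0.0625] turnz 0.0034
```

Request:
send_rows(
  moves=[
    [-0.013, 0.02, 0.02, 0, 0, 0],
    [-0.013, 0.02, 0.02, 0, 0, 0],
    [-0.013, 0.02, 0.02, 0, 0, 0],
    [-0.013, 0.02, 0.02, 0, 0, 0],
    [-0.013, 0.02, 0.02, 0, 0, 0],
  ],
)

```text
time_s: 12.75
position: [0.6455, 0.0516, 0.0674]
tcp_rot: [[0.99, 0.144, 0.0], [0.144, -0.99, 0.0], [0.0, 0.0, -1.0]]
force: [0.5, -0.4, -1.1]
opening: 0.665
grasp_force: 30.0
```

```bash
python3 - <<'E'
from h import *
goto([.6463,.052,.058],8)
E
```

```text
t 12.75 pos [0.6455 0.0516 0.0674] phi 8.26 shift [ 0.0036 -0.001   0.0378] turnz 0.0029
```

Request:
send_rows(
  moves=[
    [0.002, 0, 0.01, 0, 0, 0],
    [0.002, 0, 0.02, 0, 0, 0],
    [0.002, 0, 0.03, 0, 0, 0],
    [0.002, 0, 0.038, 0, 0, 0],
    [0.002, 0, 0.038, 0, 0, 0],
    [0.002, 0, 0.038, 0, 0, 0],
  ],
)

```text
time_s: 13.35
position: [0.6483, 0.0513, 0.0612]
tcp_rot: [[0.99, 0.144, 0.006], [0.144, -0.99, -0.001], [0.006, 0.002, -1.0]]
force: [-1.6, -1.5, 14.4]
opening: 0.671
grasp_force: 30.1
```

Request:
send_rows(
  moves=[
    [0, 0, 0, 0, 0, 0],
    [0, 0, 0, 0, 0, 0],
    [0, 0, 0, 0, 0, 0],
    [0, 0, 0, 0, 0, 0],
    [0, 0, -0.1, 0, 0, 0],
    [0, 0, -0.3, 0, 0, 0],
    [0, 0, -0.4, 0, 0, 0],
    [0, 0, -0.4, 0, 0, 0],
    [0, 0, -0.4, 0, 0, 0],
  ],
  grip=0.8,
)

```text
time_s: 14.25
position: [0.6455, 0.0519, 0.1577]
tcp_rot: [[0.99, 0.144, -0.0], [0.144, -0.99, 0.0], [-0.0, -0.0, -1.0]]
force: [-0.2, 0.2, -0.5]
opening: 0.801
grasp_force: 0.0
```

```bash
python3 - <<'E'
from look import *
look("4",ns=("scene",))
goto([.54,.16,.15],90); goto([.4353,.2687,.11],90)
E
```

```text
scene bn [283.9 201.5] 391 [ 0.4917 -0.0609  0.0575]
scene bn [360.7 216.1] 445 [0.6403 0.0536 0.0575]
t 14.3 pos [0.6447 0.0519 0.1565] phi 8.27 shift [-0.3521 -0.488   0.0273] turnz -0.9081
t 14.3 pos [0.6447 0.0519 0.1565] phi 8.27 shift [-0.7035 -0.9784  0.1886] turnz -0.9081
```

Request:
send_rows(
  moves=[
    [-0.4, -0.6, -0.1, 0, 0, 0],
    [-0.7, -0.8, -0.1, 0, 0, 0],
    [-0.7, -0.8, -0.1, 0, 0, 0],
    [-0.7, -0.8, -0.1, 0, 0, 0],
    [-0.7, -0.8, -0.1, 0, 0, 0],
    [-0.7, -0.8, -0.1, 0, 0, 0],
  ],
)

```text
time_s: 14.9
position: [0.4375, 0.226, 0.181]
tcp_rot: [[0.989, 0.147, -0.008], [0.147, -0.989, -0.001], [-0.009, 0.0, -1.0]]
force: [0.3, -0.1, -1.2]
opening: 0.804
grasp_force: 0.0
```

```bash
python3 - <<'E'
from look import *
look("5")
a=cv2.imread("pics/top5.png")[130:260,260:420]; b=cv2.imread("pics/scene5.png")[110:270,250:450]
cv2.imwrite("pics/c5.png",np.hstack([cv2.resize(q,(390,320),interpolation=2) for q in(a,b)]))
goto([0.5,.1,.2])
E
```

```text
top bn [302.5 161.6] 353 [0.6456 0.0537 0.0575]
top bn [344.8 219.5] 357 [ 0.4917 -0.06    0.0575]
top gn [222.9 237.2] 110 [0.443  0.2724 0.008 ]
scene bn [283.9 201.5] 390 [ 0.4918 -0.0608  0.0575]
scene bn [360.7 216.1] 446 [0.6404 0.0536 0.0575]
scene gn [370.8 148.9] 149 [0.4339 0.2684 0.008 ]
t 15.0 pos [0.4403 0.2255 0.1815] phi 8.48 shift [ 0.1615  0.5319 -0.0747] turnz 0
```

View pics/c5.png

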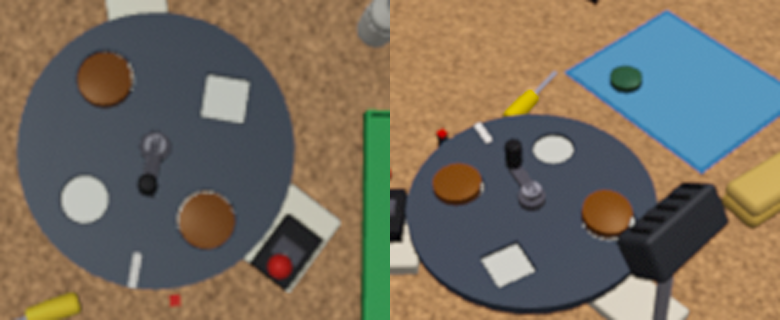

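The second lens (105,78 left, 608,212 right) is perched: white shows on its −y and camera sides, so it sits about 2 mm too far towards +y. I'll regrip it and work it in.

```bash
python3 - <<'E'
from h import *
goto([.646,.0537,.13],8)
E
```

```text
t 15.0 pos [0.4403 0.2255 0.1815] phi 8.48 shift [0.7132 0.8011 0.2028] turnz 0.0054
```

Request:
send_rows(
  moves=[
    [0.71, 0.8, 0.18, 0, 0, 0.005],
    [0.71, 0.8, 0.18, 0, 0, 0.005],
    [0.71, 0.8, 0.18, 0, 0, 0.005],
    [0.71, 0.8, 0.18, 0, 0, 0.005],
    [0.71, 0.8, 0.18, 0, 0, 0.005],
    [0.71, 0.8, 0.18, 0, 0, 0.005],
    [0.71, 0.8, 0.18, 0, 0, 0.005],
    [0.71, 0.8, 0.18, 0, 0, 0.005],
    [0.71, 0.8, 0.18, 0, 0, 0.005],
  ],
)

```text
time_s: 15.9
position: [0.6472, 0.0524, 0.137]
tcp_rot: [[0.991, 0.136, -0.002], [0.136, -0.991, 0.0], [-0.002, -0.001, -1.0]]
force: [-0.9, -0.1, -1.0]
opening: 0.797
grasp_force: 0.0
```

```bash
python3 - <<'E'
from h import *
goto([.646,.0537,.06],8)
E
```

```text
t 15.9 pos [0.6472 0.0524 0.137 ] phi 7.83 shift [-0.0033 -0.0056  0.3081] turnz -0.0019
```

Request:
send_rows(
  moves=[
    [-0.003, -0.005, 0.15, 0, 0, 0],
    [-0.003, -0.005, 0.25, 0, 0, 0],
    [-0.003, -0.005, 0.304, 0, 0, 0],
    [-0.003, -0.005, 0.304, 0, 0, 0],
    [-0.003, -0.005, 0.304, 0, 0, 0],
  ],
)

```text
time_s: 16.4
position: [0.6478, 0.0538, 0.0626]
tcp_rot: [[0.991, 0.137, 0.001], [0.137, -0.991, -0.0], [0.001, 0.0, -1.0]]
force: [0.6, 0.6, 0.6]
opening: 0.801
grasp_force: 0.0
```

Request:
send_rows(
  moves=[
    [0, 0, 0, 0, 0, 0],
    [0, 0, 0, 0, 0, 0],
    [0, 0, 0, 0, 0, 0],
    [0, 0, 0, 0, 0, 0],
    [0, 0, 0, 0, 0, 0],
  ],
  grip=0.5,
)

```text
time_s: 16.9
position: [0.6486, 0.053, 0.063]
tcp_rot: [[0.991, 0.136, 0.003], [0.136, -0.991, -0.0], [0.003, 0.001, -1.0]]
force: [0.8, -0.5, 5.5]
opening: 0.657
grasp_force: 30.0
```

Request:
send_rows(
  moves=[
    [0, 0.006, 0.0, 0, 0, 0],
    [0, 0.006, 0.008, 0, 0, 0],
    [0, 0.006, 0.016, 0, 0, 0],
    [0, 0.006, 0.016, 0, 0, 0],
    [-0.006, 0.006, 0.016, 0, 0, 0],
    [-0.006, 0.006, 0.016, 0, 0, 0],
  ],
)

```text
time_s: 17.5
position: [0.6498, 0.0519, 0.062]
tcp_rot: [[0.991, 0.136, 0.009], [0.136, -0.991, 0.0], [0.009, 0.001, -1.0]]
force: [0.4, -0.5, 16.8]
opening: 0.663
grasp_force: 30.0
```

Request:
send_rows(
  moves=[
    [-0.006, 0, 0, 0, 0, 0],
    [-0.006, 0, 0, 0, 0, 0],
    [-0.006, 0.004, 0, 0, 0, 0],
    [-0.006, 0.004, 0, 0, 0, 0],
  ],
)

```text
time_s: 17.9
position: [0.6498, 0.0516, 0.062]
tcp_rot: [[0.991, 0.134, 0.012], [0.134, -0.991, 0.002], [0.012, -0.0, -1.0]]
force: [2.0, 4.4, 15.5]
opening: 0.663
grasp_force: 30.0
```

Request:
send_rows(
  moves=[
    [0, 0, -0.012, 0, 0, 0],
    [0, 0, -0.012, 0, 0, 0],
    [0, 0, -0.012, 0, 0, 0],
  ],
)

```text
time_s: 18.2
position: [0.6494, 0.0518, 0.0626]
tcp_rot: [[0.991, 0.135, 0.011], [0.134, -0.991, 0.002], [0.011, -0.001, -1.0]]
force: [6.2, 3.5, 2.4]
opening: 0.658
grasp_force: 30.0
```

Request:
send_rows(
  moves=[
    [0, 0, 0, 0, 0, 0],
    [0, 0, 0, 0, 0, 0],
    [0, 0, 0, 0, 0, 0],
  ],
  grip=0.75,
)

```text
time_s: 18.5
position: [0.6433, 0.0506, 0.06]
tcp_rot: [[0.991, 0.136, -0.003], [0.136, -0.991, 0.0], [-0.003, -0.001, -1.0]]
force: [-0.4, -0.3, -0.8]
opening: 0.742
grasp_force: 0.0
```

```bash
python3 - <<'E'
from look import *
look("6",ns=("scene",))
a=cv2.imread("pics/scene6.png")[170:260,300:420]
cv2.imwrite("pics/c6.png",cv2.resize(a,None,fx=5,fy=5,interpolation=2))
E
```

```text
scene bn [283.7 202. ] 385 [ 0.4928 -0.0621  0.0575]
scene bn [364.4 218.2] 300 [0.6505 0.0563 0.0575]
```

View pics/c6.png

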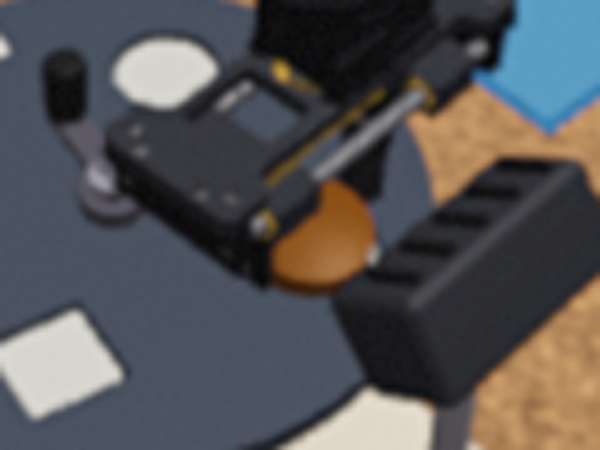

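Request:
send_rows(
  moves=[
    [0, 0, -0.2, 0, 0, 0],
    [0, 0, -0.4, 0, 0, 0],
    [-0.4, -0.6, -0.4, 0, 0, 0],
    [-0.7, -0.8, -0.4, 0, 0, 0],
    [-0.7, -0.8, -0.4, 0, 0, 0],
    [-0.7, -0.8, -0.4, 0, 0, 0],
    [-0.7, -0.8, -0.4, 0, 0, 0],
  ],
)

```text
time_s: 19.25
position: [0.4543, 0.215, 0.1605]
tcp_rot: [[0.991, 0.135, -0.002], [0.135, -0.991, -0.0], [-0.002, 0.0, -1.0]]
force: [0.1, 0.7, 0.0]
opening: 0.751
grasp_force: 0.0
```

```bash
python3 - <<'E'
from look import *
look("7")
for n in("top","scene"):
    p,h,d=cap(n); M=masks(h)
    for ce,a in blobs(M["white"],30):
        X=cast(n,ce,.0505)
        if .42<X[0]<.7 and abs(X[1])<.14: print(n,"w",ce.round(1),a,X.round(4))
a=cv2.imread("pics/scene7.png")[170:260,300:420]; b=cv2.imread("pics/top7.png")[130:220,270:390]
cv2.imwrite("pics/c7.png",np.hstack([cv2.resize(q,(400,300),interpolation=2) for q in(b,a)]))
E
```

```text
top bn [302.5 161.5] 350 [0.646  0.0538 0.0575]
top bn [345.3 219.1] 348 [ 0.4929 -0.0615  0.0575]
scene bn [283.7 202. ] 385 [ 0.4928 -0.0621  0.0575]
scene bn [361.2 216.4] 447 [0.6418 0.0539 0.0575]
scene gn [370.8 148.9] 149 [0.4339 0.2684 0.008 ]
top w [351.7 169.4] 282 [ 0.6269 -0.0784  0.0505]
top w [294.7 211. ] 281 [0.5134 0.0725 0.0505]
top w [315.7 239.5] 46 [0.4388 0.0157 0.0505]
scene w [296.7 176.2] 42 [0.433  0.017  0.0505]
scene w [332.7 184.2] 209 [0.5121 0.0713 0.0505]
scene w [310.7 242.4] 326 [ 0.6266 -0.0803  0.0505]
```

View pics/c7.png

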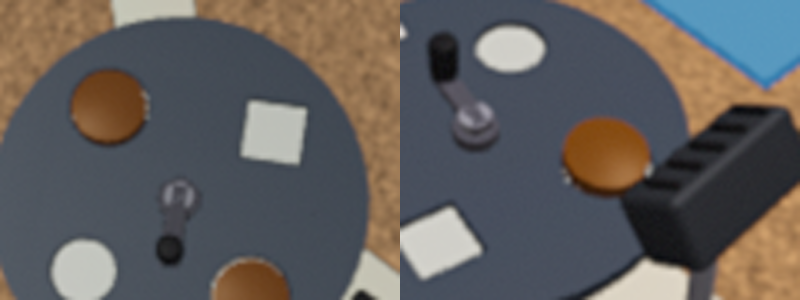

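```bash
cat >> look.py <<'E'
def heights():
    for n in("top","scene"):
        p,h,d=cap(n); c=viewer.camera_info(n); H,S,V=[h[:,:,i].astype(int) for i in range(3)]
        for k,m in(("bn",((H<18)&(S>140)&(V<190))),("gn",(H>60)&(H<92)&(S>50)&(S<150)&(V<125)),("deck",(H>100)&(H<130)&(S<110)&(V<100))):
            m=cv2.morphologyEx(m.astype(np.uint8),cv2.MORPH_OPEN,np.ones((5,5),np.uint8))
            m=cv2.erode(m,np.ones((3,3),np.uint8))
            K,l,st,ce=cv2.connectedComponentsWithStats(m)
            for i in range(1,K):
                if st[i,4]<60: continue
                v,u=np.nonzero((l==i)&(d>0)); z=d[v,u]
                P=(np.c_[(u-c["cx"])/c["fx"]*z,(v-c["cy"])/c["fy"]*z,z]-c["t"])@c["R"]
                q=np.median(P,0)
                if not(.38<q[0]<.7 and -.5<q[1]<.5): continue
                A=np.c_[P[:,:2]-P[:,:2].mean(0),np.ones(len(P))]; f=np.linalg.lstsq(A,P[:,2],rcond=None)[0]
                print(n,k,ce[i].round(1),st[i,4],"ctr",P.mean(0).round(4),"slope",f[:2].round(3),"sd",P[:,2].std().round(4))
E
python3 -c "
from look import *
heights()"
```

```text
top bn [302.6 161.4] 268 ctr [0.6442 0.0529 0.0665] slope [-0.119 -0.019] sd 0.0024
top bn [345.3 219. ] 271 ctr [ 0.4926 -0.0612  0.063 ] slope [-0.007  0.001] sd 0.0019
top deck [323.7 190.1] 7151 ctr [ 0.5702 -0.0036  0.0541] slope [-0.001  0.001] sd 0.0033
top deck [164.  243.2] 3290 ctr [0.4247 0.2057 0.5326] slope [-0.785 -0.245] sd 0.0371
top deck [246.5 229.1] 356 ctr [0.4546 0.1523 0.2654] slope [-0.047 -0.54 ] sd 0.0095
scene bn [283.8 202. ] 304 ctr [ 0.4975 -0.0644  0.0633] slope [-0.029  0.021] sd 0.0019
scene bn [361.2 216.5] 359 ctr [0.6476 0.0487 0.0663] slope [-0.133  0.015] sd 0.0026
scene gn [370.7 148.9] 101 ctr [0.4411 0.2613 0.0167] slope [-0.016  0.036] sd 0.0021
scene deck [370.2  24.1] 923 ctr [0.4861 0.1907 0.4208] slope [ 1.641 -0.785] sd 0.0325
scene deck [390.7  72.7] 136 ctr [0.472  0.2792 0.2669] slope [-0.177  0.222] sd 0.0088
scene deck [344.1  91.5] 188 ctr [0.4716 0.1364 0.274 ] slope [ 0.019 -0.072] sd 0.0017
scene deck [320.5 218.3] 6608 ctr [ 0.5833 -0.0201  0.0548] slope [0.008 0.003] sd 0.0064
```

Depth shows lens 1 seated (level at z 0.063). Lens 2 is perched on its −x rim (slope −0.12), so I'll push it outward with closed fingers.

```bash
python3 - <<'E'
from h import *
goto([.596,.044,.13],8)
E
```

```text
t 19.55 pos [0.4579 0.2141 0.1608] phi 7.8 shift [0.455 0.749 0.124] turnz -0.0023
```

Request:
send_rows(
  moves=[
    [0.455, 0.75, 0.12, 0, 0, 0],
    [0.455, 0.75, 0.12, 0, 0, 0],
    [0.455, 0.75, 0.12, 0, 0, 0],
    [0.455, 0.75, 0.12, 0, 0, 0],
    [0.455, 0.75, 0.12, 0, 0, 0],
    [0.455, 0.75, 0.12, 0, 0, 0],
    [0.455, 0.75, 0.12, 0, 0, 0],
    [0.455, 0.75, 0.12, 0, 0, 0],
  ],
  grip=0,
)

```text
time_s: 20.35
position: [0.5937, 0.045, 0.1306]
tcp_rot: [[0.991, 0.137, -0.002], [0.137, -0.991, 0.001], [-0.002, -0.001, -1.0]]
force: [-0.8, 0.1, 0.8]
opening: 0.108
grasp_force: 0.0
```

```bash
python3 - <<'E'
from h import *
goto([.596,.044,.0585],8)
E
```

```text
t 20.35 pos [0.5937 0.045  0.1306] phi 7.85 shift [0.0092 0.0055 0.2886] turnz -0.0017
```

Request:
send_rows(
  moves=[
    [0, 0.004, 0.1, 0, 0, 0],
    [0, 0.004, 0.2, 0, 0, 0],
    [0, 0.004, 0.288, 0, 0, 0],
    [0, 0.004, 0.288, 0, 0, 0],
    [0, 0.004, 0.288, 0, 0, 0],
  ],
)

```text
time_s: 20.85
position: [0.5945, 0.0444, 0.0592]
tcp_rot: [[0.99, 0.138, -0.001], [0.138, -0.99, 0.0], [-0.001, -0.0, -1.0]]
force: [-0.0, 0.5, 0.5]
opening: 0.007
grasp_force: 0.0
```

Request:
send_rows(
  moves=[
    [0.01, 0, 0, 0, 0, 0],
    [0.02, 0, 0, 0, 0, 0],
    [0.03, 0, 0, 0, 0, 0],
    [0.04, 0, 0, 0, 0, 0],
    [0.04, 0, 0, 0, 0, 0],
  ],
)

```text
time_s: 21.35
position: [0.6057, 0.0445, 0.0592]
tcp_rot: [[0.991, 0.136, 0.001], [0.136, -0.991, -0.0], [0.001, 0.0, -1.0]]
force: [0.4, -1.0, 0.1]
opening: 0.0
grasp_force: 0.0
```

Request:
send_rows(
  moves=[
    [0.004, 0, 0, 0, 0, 0],
    [0.008, 0, 0, 0, 0, 0],
    [0.008, 0, 0, 0, 0, 0],
  ],
)

```text
time_s: 21.65
position: [0.607, 0.0448, 0.0587]
tcp_rot: [[0.991, 0.136, -0.0], [0.136, -0.991, -0.0], [-0.0, -0.0, -1.0]]
force: [-0.2, 0.5, 0.2]
opening: 0.003
grasp_force: 0.1
```

Request:
send_rows(
  moves=[
    [0.004, 0, 0, 0, 0, 0],
    [0.008, 0, 0, 0, 0, 0],
    [0.008, 0, 0, 0, 0, 0],
  ],
)

```text
time_s: 21.95
position: [0.6079, 0.045, 0.0586]
tcp_rot: [[0.991, 0.136, -0.002], [0.136, -0.991, -0.0], [-0.002, -0.0, -1.0]]
force: [-3.4, -0.2, 2.3]
opening: 0.001
grasp_force: 1.4
```

```bash
python3 -c "
from look import *
heights()"
```

```text
top bn [345.3 219.1] 272 ctr [ 0.4924 -0.061   0.063 ] slope [-0.01  -0.013] sd 0.0018
top deck [197.1 263. ] 28357 ctr [0.4211 0.0949 0.5963] slope [-0.546  1.553] sd 0.2317
scene bn [283.8 201.9] 305 ctr [ 0.4972 -0.0643  0.0632] slope [-0.021  0.005] sd 0.0018
scene bn [361.9 217.7] 328 ctr [0.6492 0.0494 0.0633] slope [-0.005  0.027] sd 0.0018
scene deck [349.7  47.2] 1102 ctr [0.5507 0.0832 0.4347] slope [-0.33  -0.773] sd 0.026
scene deck [309.   60.9] 989 ctr [ 0.5377 -0.0019  0.4318] slope [-0.785 -1.744] sd 0.0275
scene deck [356.3 120.2] 1488 ctr [0.6383 0.0299 0.3426] slope [ 2.576 -0.423] sd 0.0371
scene deck [379.2 162.4] 86 ctr [0.6182 0.1202 0.1722] slope [ 0.155 -0.298] sd 0.0054
scene deck [312.7 222.1] 5556 ctr [ 0.5877 -0.0469  0.0633] slope [0.052 0.082] sd 0.0308
scene deck [371.1 201.3] 494 ctr [0.6251 0.0983 0.0657] slope [ 0.197 -0.84 ] sd 0.0311
```

Both large lenses are now level and seated (z 0.063). Next is the green lens.

Request:
send_rows(
  moves=[
    [-0.03, 0, 0, 0, 0, 0],
    [-0.03, 0, -0.2, 0, 0, 0],
    [-0.03, 0, -0.4, 0, 0, 0],
    [-0.03, 0, -0.4, 0, 0, 0],
    [-0.03, 0, -0.4, 0, 0, 0],
  ],
  grip=0.72,
)

```text
time_s: 22.55
position: [0.6029, 0.044, 0.1606]
tcp_rot: [[0.991, 0.136, 0.005], [0.136, -0.991, -0.0], [0.005, 0.001, -1.0]]
force: [-0.6, 0.6, -1.2]
opening: 0.378
grasp_force: 0.0
```

```bash
python3 - <<'E'
from look import *
look(rng=(.3,.7,.12,.5))
goto([.4353,.2687,.11],36)
E
```

```text
t 22.65 pos [0.6007 0.0442 0.1579] phi 7.82 shift [-0.5329 -0.9795  0.1928] turnz -0.3132
```

Request:
send_rows(
  moves=[
    [-0.53, -0.97, 0.1, 0, 0, -0.313],
    [-0.53, -0.97, 0.1, 0, 0, -0.313],
    [-0.53, -0.97, 0.1, 0, 0, -0.313],
    [-0.53, -0.97, 0.1, 0, 0, -0.313],
    [-0.53, -0.97, 0.1, 0, 0, -0.313],
    [-0.53, -0.97, 0.1, 0, 0, -0.313],
    [-0.53, -0.97, 0.1, 0, 0, -0.313],
    [-0.53, -0.97, 0.1, 0, 0, -0.313],
    [-0.53, -0.97, 0.1, 0, 0, -0.313],
  ],
  grip=0.72,
)

```text
time_s: 23.55
position: [0.438, 0.2655, 0.1332]
tcp_rot: [[0.81, 0.587, -0.0], [0.587, -0.81, -0.0], [-0.0, 0.0, -1.0]]
force: [-0.2, -0.2, 0.8]
opening: 0.717
grasp_force: 0.0
```

```bash
python3 - <<'E'
from look import *
look("8",rng=(.3,.7,.12,.5))
goto([.4353,.2687,.0085],36)
E
```

```text
top gn [225.5 242.3] 121 [0.4291 0.2646 0.008 ]
scene gn [370.7 148.8] 154 [0.4332 0.2689 0.008 ]
t 23.65 pos [0.4384 0.2653 0.1336] phi 35.87 shift [-0.002  -0.0183  0.5002] turnz -0.0014
```

Scene view still sees it in the same place. I'll descend and correct before closing.

Request:
send_rows(
  moves=[
    [-0.002, -0.018, 0.2, 0, 0, 0],
    [-0.002, -0.018, 0.36, 0, 0, 0],
    [-0.002, -0.018, 0.43, 0, 0, 0],
    [-0.002, -0.018, 0.46, 0, 0, 0],
    [-0.002, -0.018, 0.46, 0, 0, 0],
    [-0.002, -0.018, 0.46, 0, 0, 0],
  ],
)

```text
time_s: 24.25
position: [0.4354, 0.2695, 0.0195]
tcp_rot: [[0.81, 0.587, 0.002], [0.587, -0.81, 0.001], [0.002, 0.001, -1.0]]
force: [-0.1, 0.5, 1.5]
opening: 0.721
grasp_force: 0.0
```

```bash
python3 - <<'E'
from look import *
goto([.4353,.2687,.0085],36)
E
```

```text
t 24.25 pos [0.4354 0.2695 0.0195] phi 35.94 shift [-0.0023  0.0024  0.0442] turnz -0.0007
```

Request:
send_rows(
  moves=[
    [-0.002, 0.002, 0.03, 0, 0, 0],
    [-0.002, 0.002, 0.044, 0, 0, 0],
    [-0.002, 0.002, 0.044, 0, 0, 0],
    [-0.002, 0.002, 0.044, 0, 0, 0],
  ],
)

```text
time_s: 24.65
position: [0.4342, 0.269, 0.008]
tcp_rot: [[0.809, 0.588, 0.0], [0.588, -0.809, 0.0], [0.0, 0.0, -1.0]]
force: [-0.1, -0.7, 0.0]
opening: 0.718
grasp_force: 0.0
```

Request:
send_rows(
  moves=[
    [0, 0, 0, 0, 0, 0],
    [0, 0, 0, 0, 0, 0],
    [0, 0, 0, 0, 0, 0],
    [0, 0, 0, 0, 0, 0],
    [0, 0, 0, 0, 0, 0],
    [0, 0, 0, 0, 0, 0],
  ],
  grip=0.4,
)

```text
time_s: 25.25
position: [0.4343, 0.269, 0.0079]
tcp_rot: [[0.809, 0.588, 0.0], [0.588, -0.809, 0.0], [0.0, 0.0, -1.0]]
force: [-1.0, -0.0, 1.7]
opening: 0.541
grasp_force: 30.0
```

Request:
send_rows(
  moves=[
    [0, 0, -0.15, 0, 0, 0],
    [0, 0, -0.35, 0, 0, 0],
    [0, 0, -0.57, 0, 0, 0],
    [0, 0, -0.57, 0, 0, 0],
    [0, 0, -0.57, 0, 0, 0],
    [0, 0, -0.57, 0, 0, 0],
  ],
)

```text
time_s: 25.85
position: [0.433, 0.2685, 0.1492]
tcp_rot: [[0.809, 0.588, -0.002], [0.588, -0.809, -0.001], [-0.002, -0.001, -1.0]]
force: [-0.1, 0.4, 0.2]
opening: 0.534
grasp_force: 30.0
```

```bash
python3 - <<'E'
from look import *
goto([.5128,.072,.1],36)
E
```

```text
t 25.85 pos [0.433  0.2685 0.1492] phi 35.99 shift [-0.203   0.8237  0.1969] turnz -0.0002
```

Request:
send_rows(
  moves=[
    [-0.1, 0.4, 0, 0, 0, 0],
    [-0.203, 0.822, 0, 0, 0, 0],
    [-0.203, 0.822, 0, 0, 0, 0],
    [-0.203, 0.822, 0.1, 0, 0, 0],
    [-0.203, 0.822, 0.2, 0, 0, 0],
    [-0.203, 0.822, 0.3, 0, 0, 0],
    [-0.203, 0.822, 0.3, 0, 0, 0],
    [-0.203, 0.822, 0.3, 0, 0, 0],
    [-0.203, 0.822, 0.3, 0, 0, 0],
  ],
)

```text
time_s: 26.75
position: [0.5138, 0.0733, 0.0755]
tcp_rot: [[0.809, 0.588, 0.0], [0.588, -0.809, 0.0], [0.0, -0.0, -1.0]]
force: [0.7, -0.5, -1.1]
opening: 0.534
grasp_force: 30.0
```

```bash
python3 - <<'E'
from look import *
goto([.5128,.072,.055],36)
for n in("top","scene"):
    p,h,d=cap(n); M=masks(h)
    for ce,a in blobs(M["white"],30):
        X=cast(n,ce,.0505)
        if .42<X[0]<.7 and abs(X[1])<.14: print(n,"w",ce.round(1),a,X.round(4))
E
```

```text
t 26.75 pos [0.5138 0.0733 0.0755] phi 36.04 shift [-0.0064  0.002   0.082 ] turnz 0.0004
top w [351.8 169.5] 286 [ 0.6267 -0.0787  0.0505]
top w [315.2 239.6] 47 [0.4386 0.0169 0.0505]
scene w [296.9 176.1] 44 [0.4331 0.0178 0.0505]
scene w [332.5 186.7] 115 [0.5189 0.0655 0.0505]
scene w [310.3 242.4] 328 [ 0.6262 -0.0809  0.0505]
```

Request:
send_rows(
  moves=[
    [-0.005, 0, 0.03, 0, 0, 0],
    [-0.005, 0, 0.045, 0, 0, 0],
    [-0.005, 0, 0.055, 0, 0, 0],
    [-0.005, 0, 0.065, 0, 0, 0],
    [-0.005, 0, 0.074, 0, 0, 0],
    [-0.005, 0, 0.08, 0, 0, 0],
    [-0.005, 0, 0.08, 0, 0, 0],
    [-0.005, 0, 0.08, 0, 0, 0],
  ],
)

```text
time_s: 27.65
position: [0.5132, 0.0719, 0.0552]
tcp_rot: [[0.809, 0.588, 0.001], [0.588, -0.809, -0.0], [0.0, 0.001, -1.0]]
force: [1.6, -1.1, -0.9]
opening: 0.538
grasp_force: 30.0
```

In at z 0.055 with little force. Releasing.

Request:
send_rows(
  moves=[
    [0, 0, 0, 0, 0, 0],
    [0, 0, 0, 0, 0, 0],
    [0, 0, 0, 0, 0, 0],
    [0, 0, -0.1, 0, 0, 0],
    [0, 0, -0.3, 0, 0, 0],
    [0, 0, -0.4, 0, 0, 0],
    [0, 0, -0.4, 0, 0, 0],
  ],
  grip=0.7,
)

```text
time_s: 28.35
position: [0.5153, 0.0721, 0.159]
tcp_rot: [[0.809, 0.588, 0.008], [0.588, -0.809, -0.0], [0.006, 0.005, -1.0]]
force: [0.7, -0.0, -0.7]
opening: 0.698
grasp_force: 0.0
```

```bash
python3 - <<'E'
from look import *
heights(); goto([.41,.0,.2],36)
E
```

```text
top bn [302.4 156.7] 131 ctr [0.6577 0.0539 0.0632] slope [-0.099 -0.015] sd 0.002
top bn [345.1 219.1] 277 ctr [ 0.4923 -0.0604  0.063 ] slope [ 0.007 -0.01 ] sd 0.0019
top deck [305.5 196. ] 9072 ctr [0.5328 0.0107 0.2524] slope [-1.003  1.679] sd 0.2263
top deck [284.6 276.1] 124 ctr [0.3831 0.0353 0.5734] slope [1.144 0.27 ] sd 0.0062
scene bn [283.8 201.8] 308 ctr [ 0.4969 -0.0641  0.0632] slope [-0.027  0.019] sd 0.0019
scene bn [362.1 217.9] 322 ctr [0.65   0.0493 0.0631] slope [-0.007  0.024] sd 0.0018
scene gn [333.1 181.9] 192 ctr [0.5161 0.0695 0.0628] slope [-0.03   0.049] sd 0.0025
scene deck [323.3 134.6] 256 ctr [0.5605 0.0096 0.2702] slope [ 0.04  -0.048] sd 0.0021
scene deck [320.7 218.5] 6637 ctr [ 0.5845 -0.0201  0.0548] slope [0.01  0.003] sd 0.0066
t 28.45 pos [0.5125 0.0722 0.1556] phi 36.0 shift [-0.5014 -0.0072 -0.1778] turnz -0.0001
```

All three pieces are seated and level. Next is the lamp switch.

```bash
python3 - <<'E'
from look import *
goto([.413,-.111,.16],-38)
E
```

```text
t 28.45 pos [0.5125 0.0722 0.1556] phi 36.0 shift [-0.7527  0.359  -0.0178] turnz 0.8222
```

Request:
send_rows(
  moves=[
    [-0.75, 0.36, -0.02, 0, 0, 0.822],
    [-0.75, 0.36, -0.02, 0, 0, 0.822],
    [-0.75, 0.36, -0.02, 0, 0, 0.822],
    [-0.75, 0.36, -0.02, 0, 0, 0.822],
    [-0.75, 0.36, -0.02, 0, 0, 0.822],
    [-0.75, 0.36, -0.02, 0, 0, 0.822],
    [-0.75, 0.36, -0.02, 0, 0, 0.822],
    [-0.75, 0.36, -0.02, 0, 0, 0.822],
    [-0.75, 0.36, -0.02, 0, 0, 0.822],
    [-0.75, 0.36, -0.02, 0, 0, 0.822],
    [-0.75, 0.36, -0.02, 0, 0, 0.822],
  ],
  grip=0,
)

```text
time_s: 29.55
position: [0.4131, -0.1104, 0.1593]
tcp_rot: [[0.789, -0.614, -0.003], [-0.614, -0.789, 0.001], [-0.003, 0.0, -1.0]]
force: [-0.8, -0.2, -0.1]
opening: 0.006
grasp_force: 0.0
```

```bash
python3 - <<'E'
from look import *
goto([.413,-.111,.07],-38)
E
```

```text
t 29.55 pos [ 0.4131 -0.1104  0.1593] phi -37.88 shift [0.002  0.002  0.3571] turnz 0.0014
```

Request:
send_rows(
  moves=[
    [0, 0, 0.15, 0, 0, 0],
    [0, 0, 0.3, 0, 0, 0],
    [0, 0, 0.357, 0, 0, 0],
    [0, 0, 0.357, 0, 0, 0],
    [0, 0, 0.357, 0, 0, 0],
  ],
)

```text
time_s: 30.05
position: [0.4139, -0.1108, 0.0708]
tcp_rot: [[0.789, -0.615, -0.001], [-0.615, -0.789, 0.001], [-0.001, 0.0, -1.0]]
force: [0.2, 0.7, 0.5]
opening: 0.003
grasp_force: 0.0
```

Request:
send_rows(
  moves=[
    [0.05, 0, 0, 0, 0, 0],
    [0.09, 0, 0, 0, 0, 0],
    [0.13, 0, 0, 0, 0, 0],
    [0.17, 0, 0, 0, 0, 0],
    [0.2, 0, 0, 0, 0, 0],
    [0.22, 0, 0, 0, 0, 0],
    [0.22, 0, 0, 0, 0, 0],
  ],
)

```text
time_s: 30.75
position: [0.4589, -0.1458, 0.0711]
tcp_rot: [[0.788, -0.616, 0.002], [-0.616, -0.788, -0.001], [0.003, -0.0, -1.0]]
force: [-0.3, 0.3, -0.0]
opening: 0.009
grasp_force: 0.0
```

```bash
cat >> look.py <<'E'
def ball():
    for n in("top","scene"):
        p,h,d=cap(n)
        for ce,a in blobs(masks(h)["red"],5):
            X=cast(n,ce,.08)
            if .35<X[0]<.55 and -.2<X[1]<.02: print(n,"red",ce.round(1),a,X.round(4))
E
python3 -c "
from look import *
ball()"
```

```text
scene red [243.1 207.9] 71 [ 0.4688 -0.1565  0.08  ]
```

Request:
send_rows(
  moves=[
    [0.01, 0, 0, 0, 0, 0],
    [0.02, 0, 0, 0, 0, 0],
    [0.025, 0, 0, 0, 0, 0],
    [0.025, 0, 0, 0, 0, 0],
  ],
)

```text
time_s: 31.25
position: [0.4613, -0.148, 0.0707]
tcp_rot: [[0.788, -0.616, -0.002], [-0.616, -0.788, 0.001], [-0.003, 0.0, -1.0]]
force: [-2.1, 1.6, -0.6]
opening: 0.004
grasp_force: 1.1
```

```bash
python3 -c "
from look import *
ball(); heights(); goto([.46,-.1,.2])"
```

```text
scene red [242.9 209. ] 73 [ 0.4716 -0.1585  0.08  ]
top bn [303.  160.4] 243 ctr [0.6479 0.052  0.0632] slope [-0.017 -0.   ] sd 0.002
top bn [342.  222.1] 126 ctr [ 0.4845 -0.0526  0.0627] slope [-0.004 -0.031] sd 0.002
top deck [334.4 286.8] 30041 ctr [ 0.4126 -0.0232  0.6176] slope [-2.015 -0.294] sd 0.2838
scene bn [284.  201.9] 299 ctr [ 0.4976 -0.0639  0.063 ] slope [-0.039  0.016] sd 0.0019
scene bn [362.1 217.9] 321 ctr [0.6502 0.0492 0.0633] slope [-0.015  0.011] sd 0.0019
scene gn [333.  181.8] 191 ctr [0.5159 0.0695 0.0629] slope [-0.049  0.037] sd 0.0021
scene deck [218.3 106.5] 1418 ctr [ 0.4475 -0.1577  0.3505] slope [ 0.59  -0.376] sd 0.0953
scene deck [227.  134.1] 501 ctr [ 0.4864 -0.1648  0.3115] slope [0.125 0.113] sd 0.0148
scene deck [202.1 173.2] 206 ctr [ 0.4171 -0.2111  0.1838] slope [-0.     0.005] sd 0.0013
scene deck [327.9 217.5] 7817 ctr [ 0.6058 -0.0189  0.0763] slope [ 0.265 -0.013] sd 0.0497
t 31.45 pos [ 0.4614 -0.148   0.0708] phi -37.99 shift [-0.1236 -0.1476 -0.5166] turnz 0
```

The switch is on: the ball moved 43 mm and met its end stop with 2.6 N. Now to the crank.

Request:
send_rows(
  moves=[
    [-0.05, 0, 0, 0, 0, 0],
    [-0.05, 0, -0.2, 0, 0, 0],
    [-0.05, 0, -0.4, 0, 0, 0],
    [-0.05, 0, -0.4, 0, 0, 0],
  ],
)

```text
time_s: 31.85
position: [0.4569, -0.1434, 0.1768]
tcp_rot: [[0.788, -0.615, 0.014], [-0.615, -0.788, -0.008], [0.016, -0.002, -1.0]]
force: [0.7, -0.5, 0.5]
opening: 0.006
grasp_force: 0.0
```

```bash
python3 - <<'E'
from look import *
ball()
p,h,d=cap("top"); M=masks(h)
for k,z in(("white",.054),("black",.112)):
    for ce,a in blobs(M[k],8):
        X=cast("top",ce,z)
        if .42<X[0]<.7 and abs(X[1])<.1: print(k,ce.round(1),a,X.round(4))
goto([.5252,.0024,.15],0)
E
```

```text
top red [331.3 251.5] 14 [ 0.4085 -0.0253  0.08  ]
scene red [276.  176.3] 14 [ 0.428  -0.0392  0.08  ]
scene red [242.9 209. ] 72 [ 0.4717 -0.1586  0.08  ]
white [351.8 169.6] 278 [ 0.6256 -0.0785  0.054 ]
white [315.3 239.7] 43 [0.4383 0.0167 0.054 ]
black [321.2 206.2] 15 [0.5202 0.001  0.112 ]
t 32.0 pos [ 0.4525 -0.141   0.1715] phi -37.98 shift [-0.1237 -0.6311  0.0857] turnz -0.422
```

Request:
send_rows(
  moves=[
    [-0.12, -0.63, 0, 0, 0, -0.422],
    [-0.12, -0.63, 0, 0, 0, -0.422],
    [-0.12, -0.63, 0, 0, 0, -0.422],
    [-0.12, -0.63, 0, 0, 0, -0.422],
    [-0.12, -0.63, 0, 0, 0, -0.422],
    [-0.12, -0.63, 0.08, 0, 0, -0.422],
    [-0.12, -0.63, 0.08, 0, 0, -0.422],
    [-0.12, -0.63, 0.08, 0, 0, -0.422],
  ],
  grip=0.6,
)

```text
time_s: 32.8
position: [0.5245, 0.0018, 0.1497]
tcp_rot: [[1.0, -0.0, -0.004], [-0.0, -1.0, 0.001], [-0.004, -0.001, -1.0]]
force: [-0.3, -0.7, 0.4]
opening: 0.579
grasp_force: 0.0
```

```bash
python3 - <<'E'
from look import *
goto([.5245,.0022,.086],0)
E
```

```text
t 32.8 pos [0.5245 0.0018 0.1497] phi -0.02 shift [ 0.0008 -0.0012  0.2547] turnz -0.0003
```

Request:
send_rows(
  moves=[
    [0, 0, 0.1, 0, 0, 0],
    [0, 0, 0.2, 0, 0, 0],
    [0, 0, 0.254, 0, 0, 0],
    [0, 0, 0.254, 0, 0, 0],
    [0, 0, 0.254, 0, 0, 0],
  ],
)

```text
time_s: 33.3
position: [0.526, 0.0014, 0.0879]
tcp_rot: [[1.0, -0.001, 0.0], [-0.001, -1.0, -0.0], [0.0, 0.0, -1.0]]
force: [0.4, -0.3, 0.3]
opening: 0.6
grasp_force: 0.0
```

Request:
send_rows(
  moves=[
    [0, 0, 0, 0, 0, 0],
    [0, 0, 0, 0, 0, 0],
    [0, 0, 0, 0, 0, 0],
    [0, 0, 0, 0, 0, 0],
    [0, 0, 0, 0, 0, 0],
    [0, 0, 0, 0, 0, 0],
    [0, 0, 0, 0, 0, 0],
  ],
  grip=0.15,
)

```text
time_s: 34.0
position: [0.526, 0.0013, 0.0879]
tcp_rot: [[1.0, 0.0, 0.001], [0.0, -1.0, -0.001], [0.001, 0.001, -1.0]]
force: [-0.0, -3.0, 4.2]
opening: 0.244
grasp_force: 30.0
```

```bash
python3 - <<'E'
from look import *
goto([.5245,.0022,.086],0)
c=np.array([.5698,-.0035]); p=readout.read_state()["position"][:2]-c
print(np.linalg.norm(p),np.degrees(np.arctan2(p[1],p[0])))
for k in range(3):
    t0=172.5+120*k; r=lambda t:.045*np.array([np.cos(np.radians(t)),np.sin(np.radians(t))])
    print([[round((r(t0+10*i)-r(t0))[0]/.25,3),round(-(r(t0+10*i)-r(t0))[1]/.25,3),0,0,0,0] for i in range(1,13)])
E
```

```text
t 34.0 pos [0.526  0.0013 0.0879] phi 0.0 shift [-0.006  -0.0036  0.0076] turnz 0.0
0.04405539450950257 173.73100099944475
[[np.float64(-0.001), np.float64(0.031), 0, 0, 0, 0], [np.float64(0.003), np.float64(0.062), 0, 0, 0, 0], [np.float64(0.012), np.float64(0.092), 0, 0, 0, 0], [np.float64(0.027), np.float64(0.12), 0, 0, 0, 0], [np.float64(0.046), np.float64(0.145), 0, 0, 0, 0], [np.float64(0.069), np.float64(0.166), 0, 0, 0, 0], [np.float64(0.095), np.float64(0.183), 0, 0, 0, 0], [np.float64(0.124), np.float64(0.195), 0, 0, 0, 0], [np.float64(0.155), np.float64(0.202), 0, 0, 0, 0], [np.float64(0.186), np.float64(0.203), 0, 0, 0, 0], [np.float64(0.217), np.float64(0.199), 0, 0, 0, 0], [np.float64(0.247), np.float64(0.19), 0, 0, 0, 0]]
[[np.float64(0.028), np.float64(-0.014), 0, 0, 0, 0], [np.float64(0.053), np.float64(-0.034), 0, 0, 0, 0], [np.float64(0.074), np.float64(-0.057), 0, 0, 0, 0], [np.float64(0.091), np.float64(-0.083), 0, 0, 0, 0], [np.float64(0.103), np.float64(-0.112), 0, 0, 0, 0], [np.float64(0.11), np.float64(-0.143), 0, 0, 0, 0], [np.float64(0.111), np.float64(-0.1
[... 224 characters left out ...]
, 0], [np.float64(0.041), np.float64(-0.309), 0, 0, 0, 0]]
[[np.float64(-0.026), np.float64(-0.017), 0, 0, 0, 0], [np.float64(-0.055), np.float64(-0.029), 0, 0, 0, 0], [np.float64(-0.086), np.float64(-0.036), 0, 0, 0, 0], [np.float64(-0.117), np.float64(-0.037), 0, 0, 0, 0], [np.float64(-0.149), np.float64(-0.033), 0, 0, 0, 0], [np.float64(-0.178), np.float64(-0.023), 0, 0, 0, 0], [np.float64(-0.206), np.float64(-0.009), 0, 0, 0, 0], [np.float64(-0.231), np.float64(0.01), 0, 0, 0, 0], [np.float64(-0.252), np.float64(0.033), 0, 0, 0, 0], [np.float64(-0.269), np.float64(0.06), 0, 0, 0, 0], [np.float64(-0.281), np.float64(0.089), 0, 0, 0, 0], [np.float64(-0.288), np.float64(0.119), 0, 0, 0, 0]]
```

Request:
send_rows(
  moves=[
    [-0.001, 0.031, 0, 0, 0, 0],
    [0.003, 0.062, 0, 0, 0, 0],
    [0.012, 0.092, 0, 0, 0, 0],
    [0.027, 0.12, 0, 0, 0, 0],
    [0.046, 0.145, 0, 0, 0, 0],
    [0.069, 0.166, 0, 0, 0, 0],
    [0.095, 0.183, 0, 0, 0, 0],
    [0.124, 0.195, 0, 0, 0, 0],
    [0.155, 0.202, 0, 0, 0, 0],
    [0.186, 0.203, 0, 0, 0, 0],
    [0.217, 0.199, 0, 0, 0, 0],
    [0.247, 0.19, 0, 0, 0, 0],
  ],
)

```text
time_s: 35.2
position: [0.5872, -0.0475, 0.0879]
tcp_rot: [[1.0, 0.0, -0.001], [0.0, -1.0, -0.002], [-0.001, 0.002, -1.0]]
force: [-2.2, -2.6, 5.0]
opening: 0.25
grasp_force: 30.0
```

```bash
python3 - <<'E'
from look import *
c=np.array([.5698,-.0035]); p=readout.read_state()["position"][:2]-c
print(np.linalg.norm(p),np.degrees(np.arctan2(p[1],p[0])))
heights()
E
```

```text
0.047263719658442956 -68.45646780278825
top deck [240.5 275.5] 27242 ctr [0.4011 0.051  0.6781] slope [-0.212  0.664] sd 0.1662
scene bn [334.9 240.2] 371 ctr [ 0.6628 -0.0401  0.0632] slope [-0.015  0.023] sd 0.0017
scene gn [281.  220.8] 159 ctr [ 0.5428 -0.1025  0.0635] slope [ 0.204 -0.266] sd 0.008
scene deck [261.9   3.3] 136 ctr [ 0.4756 -0.0508  0.5302] slope [0.382 0.101] sd 0.0061
scene deck [302.1  40.6] 975 ctr [ 0.5247 -0.0057  0.4674] slope [-0.276 -0.327] sd 0.0215
scene deck [309.6 120.1] 1805 ctr [ 0.6181 -0.0617  0.3739] slope [ 3.233 -0.968] sd 0.0359
scene deck [338.2 223.5] 5995 ctr [ 0.6393 -0.0162  0.0828] slope [0.434 0.057] sd 0.0557
scene deck [286.2 191.7] 560 ctr [ 0.5703 -0.0964  0.1785] slope [ 0.616 -0.429] sd 0.0502
```

Request:
send_rows(
  moves=[
    [0.028, -0.014, 0, 0, 0, 0],
    [0.053, -0.034, 0, 0, 0, 0],
    [0.074, -0.057, 0, 0, 0, 0],
    [0.091, -0.083, 0, 0, 0, 0],
    [0.103, -0.112, 0, 0, 0, 0],
    [0.11, -0.143, 0, 0, 0, 0],
    [0.111, -0.174, 0, 0, 0, 0],
    [0.107, -0.205, 0, 0, 0, 0],
    [0.097, -0.235, 0, 0, 0, 0],
    [0.083, -0.263, 0, 0, 0, 0],
    [0.064, -0.288, 0, 0, 0, 0],
    [0.041, -0.309, 0, 0, 0, 0],
  ],
)

```text
time_s: 36.5
position: [0.5967, 0.0311, 0.0879]
tcp_rot: [[1.0, 0.002, -0.002], [0.002, -1.0, -0.002], [-0.002, 0.002, -1.0]]
force: [-1.6, -9.5, 6.5]
opening: 0.244
grasp_force: 30.0
```

Request:
send_rows(
  moves=[
    [-0.026, -0.017, 0, 0, 0, 0],
    [-0.055, -0.029, 0, 0, 0, 0],
    [-0.086, -0.036, 0, 0, 0, 0],
    [-0.117, -0.037, 0, 0, 0, 0],
    [-0.149, -0.033, 0, 0, 0, 0],
    [-0.178, -0.023, 0, 0, 0, 0],
    [-0.206, -0.009, 0, 0, 0, 0],
    [-0.231, 0.01, 0, 0, 0, 0],
    [-0.252, 0.033, 0, 0, 0, 0],
    [-0.269, 0.06, 0, 0, 0, 0],
    [-0.281, 0.089, 0, 0, 0, 0],
    [-0.288, 0.119, 0, 0, 0, 0],
  ],
)

```text
time_s: 37.7
position: [0.526, 0.0021, 0.0879]
tcp_rot: [[1.0, -0.0, 0.001], [-0.0, -1.0, 0.001], [0.001, -0.001, -1.0]]
force: [4.6, 1.6, 3.8]
opening: 0.246
grasp_force: 30.0
```

```bash
python3 - <<'E'
from look import *
c=np.array([.5698,-.0035]); p=readout.read_state()["position"][:2]-c
print(np.linalg.norm(p),np.degrees(np.arctan2(p[1],p[0])))
heights()
for n in ("top","scene"):
    q,h,d=cap(n)
    for ce,a in blobs(masks(h)["white"],8):
        X=cast(n,ce,.054); v=X[:2]-c
        if np.linalg.norm(v)<.155: print(n,ce.round(1),a,X.round(4),np.degrees(np.arctan2(v[1],v[0])))
E
```

```text
0.044118857602488286 172.73878221698016
top bn [305.2 155.6] 110 ctr [0.6608 0.0464 0.0632] slope [-0.132  0.021] sd 0.0018
top bn [347.3 222.8] 100 ctr [ 0.4828 -0.0665  0.0631] slope [0.051 0.035] sd 0.0016
top deck [329.5 184.1] 5303 ctr [ 0.5619 -0.0259  0.2367] slope [-1.728  1.215] sd 0.1965
top deck [181.5 301.8] 21491 ctr [0.3824 0.082  0.7747] slope [-0.635  0.024] sd 0.0527
top deck [326.6 258.8] 71 ctr [ 0.4057 -0.0167  0.5933] slope [6.222 5.258] sd 0.0511
scene bn [283.5 202.5] 309 ctr [ 0.4984 -0.0657  0.0632] slope [-0.014  0.014] sd 0.0019
scene bn [362.2 217.3] 322 ctr [0.649  0.0508 0.0633] slope [-0.026  0.018] sd 0.0018
scene gn [332.1 181.7] 191 ctr [0.5143 0.068  0.0629] slope [-0.041  0.044] sd 0.0022
scene deck [301.9  19.8] 1178 ctr [0.4244 0.0615 0.4465] slope [ 0.102 -0.917] sd 0.0705
scene deck [310.5  94.8] 1657 ctr [ 0.5555 -0.014   0.3729] slope [ 3.114 -0.737] sd 0.0357
scene deck [341.  142.7] 123 ctr [0.5398 0.0738 0.2017] slope [ 0.028 -0.332] sd 0.0063
scene deck [288.6 168.2] 313 ctr [ 0.5327 -0.0629  0.1978] slope [ 0.142 -0.191] sd 0.0075
scene deck [322.  221.6] 6121 ctr [ 0.5945 -0.0237  0.055 ] slope [0.009 0.003] sd 0.0088
top [352.6 167. ] 202 [ 0.6329 -0.0806  0.054 ] -50.677107767960074
top [363.6 232. ] 19 [ 0.4597 -0.1094  0.054 ] -136.10807893180487
scene [296.5 176.8] 19 [0.4377 0.0134 0.054 ] 172.70129159354394
scene [324.6 202.8] 10 [0.5526 0.0152 0.054 ] 132.61849385262389
scene [319.2 205.1] 8 [0.5507 0.0006 0.054 ] 167.90217582165778
scene [311.1 242.6] 332 [ 0.63   -0.0813  0.054 ] -52.29697947745748
```

Request:
send_rows(
  moves=[
    [-0.001, 0.016, 0, 0, 0, 0],
    [-0.001, 0.032, 0, 0, 0, 0],
    [0, 0.048, 0, 0, 0, 0],
    [0, 0.048, 0, 0, 0, 0],
    [0, 0.048, 0, 0, 0, 0],
    [0, 0.048, 0, 0, 0, 0],
  ],
)

```text
time_s: 38.5
position: [0.5257, -0.0111, 0.0879]
tcp_rot: [[1.0, -0.0, 0.0], [-0.0, -1.0, -0.001], [0.0, 0.001, -1.0]]
force: [3.4, -1.8, 4.7]
opening: 0.245
grasp_force: 30.0
```

Request:
send_rows(
  moves=[
    [0, 0, 0, 0, 0, 0],
    [0, 0, 0, 0, 0, 0],
    [0, 0, 0, 0, 0, 0],
    [0, 0, -0.15, 0, 0, 0],
    [0, 0, -0.3, 0, 0, 0],
    [0, 0, -0.4, 0, 0, 0],
    [0, 0, -0.4, 0, 0, 0],
  ],
  grip=0.6,
)

```text
time_s: 39.2
position: [0.5272, -0.0106, 0.1904]
tcp_rot: [[1.0, 0.0, 0.005], [0.0, -1.0, -0.001], [0.005, 0.001, -1.0]]
force: [1.3, -0.4, 0.8]
opening: 0.595
grasp_force: 0.0
```

```bash
python3 - <<'E'
from look import *
c=np.array([.5698,-.0035])
for n in ("top","scene"):
    q,h,d=cap(n); cv2.imwrite(f"pics/{n}9.png",q[:,:,::-1])
    for ce,a in blobs(masks(h)["white"],8):
        X=cast(n,ce,.054); v=X[:2]-c
        if np.linalg.norm(v)<.155: print(n,ce.round(1),a,X.round(4),np.degrees(np.arctan2(v[1],v[0])))
ball();heights()
goto([.48,-.18,.2],-38)
a=cv2.imread("pics/scene9.png")[130:280,210:420]
cv2.imwrite("pics/c9.png",cv2.resize(a,None,fx=3.5,fy=3.5,interpolation=2))
E
```

```text
top [363.8 231.9] 17 [ 0.4599 -0.11    0.054 ] -135.89411629981734
scene [285.1 181.9] 45 [ 0.4351 -0.0194  0.054 ] -173.25564509094252
scene [319.7 205.5] 10 [0.5524 0.0007 0.054 ] 166.44449053553836
scene [321.6 243.7] 328 [ 0.6467 -0.0648  0.054 ] -38.56233677724957
top red [384.3 224.3] 52 [ 0.4789 -0.1598  0.08  ]
scene red [276.  176.3] 14 [ 0.428  -0.0392  0.08  ]
scene red [242.9 209. ] 72 [ 0.4717 -0.1586  0.08  ]
top gn [300.3 218.4] 113 ctr [0.4929 0.0562 0.0632] slope [ 0.032 -0.001] sd 0.0021
top deck [322.3 192.5] 7133 ctr [ 0.518  -0.0126  0.4019] slope [-1.853  0.882] sd 0.2216
top deck [333.1 275.2] 107 ctr [ 0.3864 -0.0245  0.5927] slope [0.95  0.172] sd 0.0056
scene bn [281.6 209.6] 317 ctr [ 0.5145 -0.082   0.0632] slope [-0.027  0.017] sd 0.0019
scene bn [363.2 209.8] 313 ctr [0.6328 0.0676 0.0632] slope [-0.012  0.023] sd 0.0018
scene gn [323.  180.8] 193 ctr [0.498  0.0518 0.0631] slope [-0.05   0.038] sd 0.0023
scene deck [338.5 107.9] 156 ctr [0.5398 0.0657 0.2995] slope [-0.012 -0.195] sd 0.0033
scene deck [329.5 123.9] 78 ctr [0.5531 0.032  0.2821] slope [-0.238 -0.659] sd 0.0061
scene deck [275.5 134.1] 415 ctr [ 0.5264 -0.0818  0.2956] slope [ 0.069 -0.315] sd 0.0069
scene deck [330.6 219.3] 7524 ctr [ 0.61   -0.0153  0.072 ] slope [0.329 0.08 ] sd 0.0456
t 39.5 pos [ 0.5244 -0.0101  0.186 ] phi -0.01 shift [-0.1779  0.6797 -0.0559] turnz 0.4221
```

View pics/c9.png

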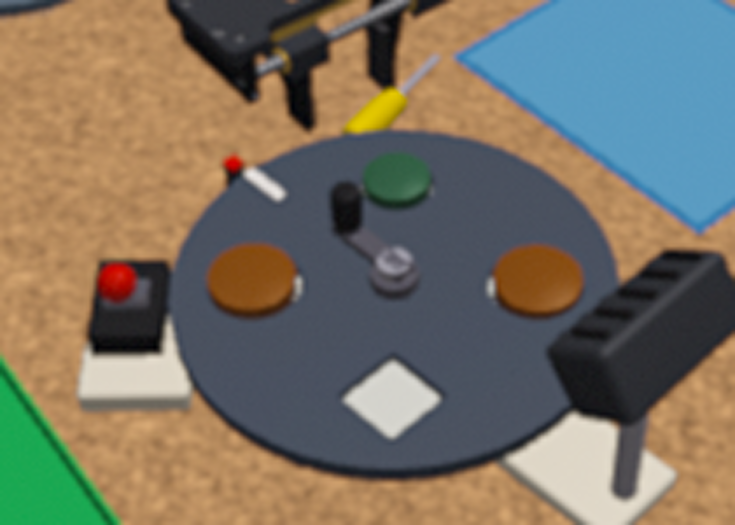

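The mark is at the pointer (mark about (265,183), pointer (233,165) in the crop, on the same radius). All three pieces are level. The ball leans to the on side at (117,282).

Request:
send_rows(
  moves=[
    [-0.06, 0.69, 0.06, 0, 0, 0.422],
    [-0.06, 0.69, 0.06, 0, 0, 0.422],
    [-0.06, 0.69, 0.06, 0, 0, 0.422],
    [-0.06, 0.69, 0.06, 0, 0, 0.422],
    [-0.06, 0.69, 0.06, 0, 0, 0.422],
    [-0.06, 0.69, 0.06, 0, 0, 0.422],
    [-0.06, 0.69, 0.06, 0, 0, 0.422],
  ],
  grip=0,
)

```text
time_s: 40.2
position: [0.5101, -0.1823, 0.1716]
tcp_rot: [[0.789, -0.614, -0.002], [-0.614, -0.789, 0.001], [-0.002, 0.0, -1.0]]
force: [-0.4, 1.4, -0.4]
opening: 0.055
grasp_force: 0.0
```

```bash
python3 - <<'E'
from look import *
goto([.5085,-.183,.071],-38)
E
```

```text
t 40.2 pos [ 0.5101 -0.1823  0.1716] phi -37.91 shift [-0.0023  0.0059  0.4026] turnz 0.001
```

Request:
send_rows(
  moves=[
    [0, 0.006, 0.2, 0, 0, 0],
    [0, 0.006, 0.35, 0, 0, 0],
    [0, 0.006, 0.402, 0, 0, 0],
    [0, 0.006, 0.402, 0, 0, 0],
    [0, 0.006, 0.402, 0, 0, 0],
  ],
)

```text
time_s: 40.7
position: [0.5107, -0.184, 0.0729]
tcp_rot: [[0.789, -0.615, 0.001], [-0.615, -0.789, -0.001], [0.002, -0.0, -1.0]]
force: [1.0, 0.0, 0.1]
opening: -0.003
grasp_force: 0.0
```

Request:
send_rows(
  moves=[
    [-0.05, 0, 0, 0, 0, 0],
    [-0.09, 0, 0, 0, 0, 0],
    [-0.13, 0, 0, 0, 0, 0],
    [-0.17, 0, 0, 0, 0, 0],
    [-0.2, 0, 0, 0, 0, 0],
    [-0.22, 0, 0, 0, 0, 0],
    [-0.235, 0, 0, 0, 0, 0],
    [-0.235, 0, 0, 0, 0, 0],
  ],
)

```text
time_s: 41.5
position: [0.4648, -0.1489, 0.0721]
tcp_rot: [[0.788, -0.615, 0.003], [-0.615, -0.788, -0.002], [0.004, -0.0, -1.0]]
force: [2.5, -3.7, -1.8]
opening: 0.005
grasp_force: 2.2
```

```bash
python3 -c "
from look import *
ball()"
```

Request:
send_rows(
  moves=[
    [0.04, 0, 0, 0, 0, 0],
    [0.06, 0, -0.2, 0, 0, 0],
    [0.06, 0, -0.4, 0, 0, 0],
    [0.2, 0.4, -0.4, 0, 0, 0],
    [0.2, 0.6, -0.4, 0, 0, 0],
    [0.2, 0.6, -0.4, 0, 0, 0],
    [0.2, 0.6, -0.4, 0, 0, 0],
  ],
  grip=0.8,
)

```text
time_s: 42.3
position: [0.4082, -0.3008, 0.1718]
tcp_rot: [[0.784, -0.62, -0.002], [-0.62, -0.784, 0.0], [-0.002, 0.001, -1.0]]
force: [0.4, -0.9, 0.7]
opening: 0.56
grasp_force: 0.0
```

```bash
python3 - <<'E'
from look import *
ball(); look(z=.0575,rng=(.4,.7,-.15,.15)); heights()
goto([.4,-.3,.2],90)
E
```

```text
top red [374.3 237.6] 54 [ 0.4448 -0.1341  0.08  ]
top red [331.2 251.5] 13 [ 0.4086 -0.0249  0.08  ]
scene red [276.  176.3] 14 [ 0.428  -0.0392  0.08  ]
scene red [245.  195.8] 55 [ 0.4382 -0.1331  0.08  ]
top bn [295.8 166.9] 336 [0.631  0.0714 0.0575]
top bn [352.1 212.6] 364 [ 0.51   -0.0791  0.0575]
top gn [299.9 218. ] 248 [0.4944 0.0578 0.0575]
scene bn [281.5 209.6] 398 [ 0.5098 -0.0798  0.0575]
scene bn [363.2 209.8] 397 [0.629  0.0711 0.0575]
scene gn [323. 181.] 253 [0.4938 0.055  0.0575]
top bn [296.1 166.9] 249 ctr [0.6301 0.0702 0.063 ] slope [-0.017 -0.002] sd 0.002
top bn [352.  212.5] 289 ctr [ 0.5099 -0.0785  0.0627] slope [-0.001  0.014] sd 0.002
top gn [299.8 218. ] 185 ctr [0.494  0.0576 0.0631] slope [-0.021 -0.024] sd 0.0017
top deck [323.5 190.2] 7094 ctr [ 0.57   -0.0032  0.054 ] slope [-0.001  0.001] sd 0.0029
top deck [436.9 233.2] 502 ctr [ 0.4498 -0.2358  0.2818] slope [0.214 0.1  ] sd 0.006
scene bn [281.6 209.6] 317 ctr [ 0.5146 -0.0823  0.0632] slope [-0.025  0.026] sd 0.0019
scene bn [363.2 209.9] 314 ctr [0.6328 0.0674 0.0633] slope [-0.024  0.024] sd 0.0018
scene gn [323. 181.] 189 ctr [0.4982 0.0518 0.0629] slope [-0.033  0.022] sd 0.0021
scene deck [115.2  80.6] 2298 ctr [ 0.4386 -0.3137  0.4648] slope [ 1.376 -1.531] sd 0.0321
scene deck [186.4 157. ] 575 ctr [ 0.4623 -0.2459  0.2811] slope [0.015 0.282] sd 0.0074
scene deck [313.5 204.4] 3733 ctr [ 0.5393 -0.0067  0.0545] slope [0.001 0.   ] sd 0.0019
scene deck [122.4 172.6] 68 ctr [ 0.4053 -0.3573  0.2626] slope [ 0.128 -0.014] sd 0.0042
scene deck [346.1 246.8] 355 ctr [ 0.6868 -0.0273  0.0543] slope [-0.005 -0.003] sd 0.0015
t 42.6 pos [ 0.4106 -0.2948  0.1716] phi -37.88 shift [-0.0211  0.0424 -0.1134] turnz -1.4209
```

The switch is off again, with the ball back at its starting position. Now unloading, starting with the large lens nearest the tray.

```bash
python3 - <<'E'
from look import *
goto([.47,-.18,.15],50);goto([.51,-.079,.15],90)
E
```

```text
t 42.6 pos [ 0.4106 -0.2948  0.1716] phi -37.88 shift [-0.0943 -0.5083  0.0872] turnz -0.9764
t 42.6 pos [ 0.4106 -0.2948  0.1716] phi -37.88 shift [-0.2161 -0.9254  0.0879] turnz -1.4209
```

Request:
send_rows(
  moves=[
    [-0.21, -0.925, 0.05, 0, 0, -0.98],
    [-0.21, -0.925, 0.05, 0, 0, -0.98],
    [-0.21, -0.925, 0.05, 0, 0, -0.98],
    [-0.21, -0.925, 0.05, 0, 0, -0.98],
    [-0.21, -0.925, 0.05, 0, 0, -0.98],
    [-0.21, -0.925, 0.05, 0, 0, -0.98],
    [-0.21, -0.925, 0.05, 0, 0, -0.98],
    [-0.21, -0.925, 0.05, 0, 0, -0.98],
    [-0.21, -0.925, 0.05, 0, 0, -0.98],
    [-0.21, -0.925, 0.05, 0, 0, -0.98],
    [-0.21, -0.925, 0.05, 0, 0, -0.98],
    [-0.21, -0.925, 0.05, 0, 0, -0.98],
  ],
  grip=0.83,
)

```text
time_s: 43.8
position: [0.5112, -0.0805, 0.1594]
tcp_rot: [[0.638, 0.77, -0.001], [0.77, -0.638, 0.001], [-0.0, -0.001, -1.0]]
force: [0.4, 1.0, 0.1]
opening: 0.829
grasp_force: 0.0
```

Request:
send_rows(
  moves=[
    [0, 0, 0, 0, 0, -0.44],
    [0, 0, 0, 0, 0, -0.44],
    [0, 0, 0, 0, 0, -0.44],
    [0, 0, 0, 0, 0, -0.44],
    [0, 0, 0, 0, 0, -0.44],
    [0, 0, 0, 0, 0, -0.44],
    [0, 0, 0, 0, 0, -0.44],
  ],
)

```text
time_s: 44.5
position: [0.5114, -0.0815, 0.1595]
tcp_rot: [[0.005, 1.0, -0.0], [1.0, -0.005, 0.0], [0.0, -0.0, -1.0]]
force: [0.7, -0.4, -0.0]
opening: 0.83
grasp_force: 0.0
```

```bash
python3 - <<'E'
from look import *
goto([.5105,-.079,.056],90)
E
```

```text
t 44.5 pos [ 0.5114 -0.0815  0.1595] phi 89.72 shift [ 0.01   -0.0036  0.414 ] turnz -0.0031
```

Request:
send_rows(
  moves=[
    [0.009, -0.003, 0.2, 0, 0, 0],
    [0.009, -0.003, 0.35, 0, 0, 0],
    [0.009, -0.003, 0.41, 0, 0, 0],
    [0.009, -0.003, 0.41, 0, 0, 0],
    [0.009, -0.003, 0.41, 0, 0, 0],
  ],
)

```text
time_s: 45.0
position: [0.5107, -0.0797, 0.0567]
tcp_rot: [[0.005, 1.0, -0.001], [1.0, -0.005, 0.0], [0.0, -0.001, -1.0]]
force: [-0.3, 0.3, 0.7]
opening: 0.83
grasp_force: 0.0
```

Request:
send_rows(
  moves=[
    [0, 0, 0, 0, 0, 0],
    [0, 0, 0, 0, 0, 0],
    [0, 0, 0, 0, 0, 0],
    [0, 0, 0, 0, 0, 0],
    [0, 0, 0, 0, 0, 0],
    [0, 0, 0, 0, 0, 0],
  ],
  grip=0.5,
)

```text
time_s: 45.6
position: [0.5115, -0.0802, 0.0574]
tcp_rot: [[0.004, 1.0, 0.002], [1.0, -0.004, -0.0], [-0.0, 0.002, -1.0]]
force: [2.0, 0.7, 1.2]
opening: 0.67
grasp_force: 30.0
```

Request:
send_rows(
  moves=[
    [0, 0, -0.05, 0, 0, 0],
    [0, 0, -0.1, 0, 0, 0],
    [0, 0, -0.25, 0, 0, 0],
    [0, 0, -0.36, 0, 0, 0],
    [0, 0, -0.36, 0, 0, 0],
    [0, 0, -0.36, 0, 0, 0],
  ],
)

```text
time_s: 46.2
position: [0.5104, -0.0801, 0.1481]
tcp_rot: [[0.003, 1.0, 0.001], [1.0, -0.003, -0.001], [-0.001, 0.001, -1.0]]
force: [0.1, 0.5, -1.1]
opening: 0.674
grasp_force: 30.0
```

```bash
python3 - <<'E'
from look import *
goto([.42,-.30,.1],90); heights()
E
```

```text
t 46.2 pos [ 0.5104 -0.0801  0.1481] phi 89.82 shift [-0.8808 -0.3591  0.1929] turnz -0.002
top bn [296.2 166.8] 246 ctr [0.6301 0.07   0.0632] slope [-0.012  0.011] sd 0.0018
top gn [299.8 218. ] 184 ctr [0.4939 0.0575 0.063 ] slope [-0.014 -0.035] sd 0.002
top deck [335.8 192. ] 7356 ctr [ 0.5421 -0.0161  0.2784] slope [-1.533 -1.559] sd 0.2309
scene bn [273.5 184.9] 204 ctr [ 0.5142 -0.0946  0.1523] slope [-0.042  0.116] sd 0.0023
scene bn [363.2 209.8] 313 ctr [0.6328 0.0673 0.0634] slope [-0.024  0.024] sd 0.0019
scene gn [322.9 181. ] 189 ctr [0.4982 0.0515 0.063 ] slope [-0.034  0.032] sd 0.0021
scene deck [265.7  67.2] 1424 ctr [ 0.5424 -0.0944  0.4561] slope [-0.003 -0.006] sd 0.0118
scene deck [267.   99.4] 682 ctr [ 0.5348 -0.0957  0.3874] slope [ 0.408 -0.172] sd 0.0151
scene deck [290.5 165.8] 375 ctr [ 0.5842 -0.0888  0.2568] slope [0.36  0.035] sd 0.0071
scene deck [332.3 220.8] 7221 ctr [ 0.6174 -0.0157  0.0733] slope [0.363 0.072] sd 0.0471
```

Request:
send_rows(
  moves=[
    [-0.4, -0.18, 0, 0, 0, 0],
    [-0.88, -0.36, 0, 0, 0, 0],
    [-0.88, -0.36, 0, 0, 0, 0],
    [-0.88, -0.36, 0, 0, 0, 0],
    [-0.88, -0.36, 0, 0, 0, 0],
    [-0.88, -0.36, 0.2, 0, 0, 0],
    [-0.88, -0.36, 0.4, 0, 0, 0],
    [-0.88, -0.36, 0.46, 0, 0, 0],
    [-0.88, -0.36, 0.46, 0, 0, 0],
    [-0.88, -0.36, 0.46, 0, 0, 0],
  ],
)

```text
time_s: 47.3
position: [0.4196, -0.2993, 0.0313]
tcp_rot: [[0.003, 1.0, -0.002], [1.0, -0.003, 0.002], [0.002, -0.002, -1.0]]
force: [0.1, 0.2, -0.3]
opening: 0.669
grasp_force: 30.0
```

```bash
python3 - <<'E'
from look import *
goto([.42,-.30,.0145],90)
E
```

```text
t 47.3 pos [ 0.4196 -0.2993  0.0313] phi 89.81 shift [-0.0029  0.0017  0.0674] turnz -0.0021
```

Request:
send_rows(
  moves=[
    [0, 0, 0.03, 0, 0, 0],
    [0, 0, 0.05, 0, 0, 0],
    [0, 0, 0.066, 0, 0, 0],
    [0, 0, 0.066, 0, 0, 0],
    [0, 0, 0.066, 0, 0, 0],
  ],
)

```text
time_s: 47.8
position: [0.4202, -0.2998, 0.0158]
tcp_rot: [[0.003, 1.0, 0.0], [1.0, -0.003, -0.0], [-0.0, 0.0, -1.0]]
force: [-0.0, -0.8, -1.9]
opening: 0.676
grasp_force: 30.0
```

Request:
send_rows(
  moves=[
    [0, 0, 0, 0, 0, 0],
    [0, 0, 0, 0, 0, 0],
    [0, 0, 0, 0, 0, 0],
    [0, 0, 0, 0, 0, 0],
    [0, 0, -0.1, 0, 0, 0],
    [0, 0, -0.3, 0, 0, 0],
    [0, 0, -0.55, 0, 0, 0],
    [0, 0, -0.55, 0, 0, 0],
    [0, 0, -0.55, 0, 0, 0],
  ],
  grip=0.8,
)

```text
time_s: 48.7
position: [0.4213, -0.301, 0.1558]
tcp_rot: [[0.003, 1.0, 0.004], [1.0, -0.003, -0.005], [-0.005, 0.004, -1.0]]
force: [-0.5, -0.4, -0.8]
opening: 0.798
grasp_force: 0.0
```

```bash
python3 - <<'E'
from look import *
goto([.4941,.0567,.15],90); look()
E
```

```text
t 48.7 pos [ 0.4213 -0.301   0.1558] phi 89.82 shift [1.4319 0.2865 0.0175] turnz -0.002
top bn [296.1 167. ] 328 [0.6309 0.0708 0.0575]
top bn [432.1 248.1] 355 [ 0.4202 -0.2856  0.0575]
top gn [299.9 218. ] 248 [0.4942 0.0577 0.0575]
scene bn [363.2 209.8] 396 [0.629  0.0712 0.0575]
scene bn [183.1 243. ] 416 [ 0.4583 -0.3075  0.0575]
scene gn [323. 181.] 252 [0.4938 0.0549 0.0575]
```

Lens 1 is in the tray. Next is the green lens.

Request:
send_rows(
  moves=[
    [0.717, 0.143, 0, 0, 0, 0],
    [0.717, 0.143, 0, 0, 0, 0],
    [0.717, 0.143, 0, 0, 0, 0],
    [0.717, 0.143, 0, 0, 0, 0],
    [0.717, 0.143, 0, 0, 0, 0],
  ],
  grip=0.7,
)

```text
time_s: 49.3
position: [0.4543, -0.1158, 0.151]
tcp_rot: [[-0.002, 1.0, -0.006], [1.0, 0.002, 0.004], [0.004, -0.006, -1.0]]
force: [-1.0, -1.3, 0.0]
opening: 0.7
grasp_force: 0.0
```

Request:
send_rows(
  moves=[
    [0.717, 0.143, 0, 0, 0, 0],
    [0.717, 0.143, 0, 0, 0, 0],
    [0.717, 0.143, 0, 0, 0, 0],
    [0.717, 0.143, 0, 0, 0, 0],
    [0.717, 0.143, 0, 0, 0, 0],
    [0.717, 0.143, 0, 0, 0, 0],
    [0.717, 0.143, 0, 0, 0, 0],
  ],
)

```text
time_s: 50.0
position: [0.4922, 0.0572, 0.1521]
tcp_rot: [[0.005, 1.0, -0.002], [1.0, -0.005, -0.0], [-0.0, -0.002, -1.0]]
force: [-0.1, 0.0, 0.4]
opening: 0.698
grasp_force: 0.0
```

```bash
python3 - <<'E'
from look import *
goto([.4941,.0565,.0565],90)
E
```

```text
t 50.0 pos [0.4922 0.0572 0.1521] phi 89.73 shift [-0.0028  0.0084  0.3825] turnz -0.003
```

Request:
send_rows(
  moves=[
    [-0.002, 0.005, 0.2, 0, 0, 0],
    [-0.002, 0.005, 0.32, 0, 0, 0],
    [-0.002, 0.005, 0.378, 0, 0, 0],
    [-0.002, 0.005, 0.378, 0, 0, 0],
    [-0.002, 0.005, 0.378, 0, 0, 0],
  ],
)

```text
time_s: 50.5
position: [0.494, 0.0568, 0.0585]
tcp_rot: [[0.005, 1.0, -0.001], [1.0, -0.005, -0.0], [-0.0, -0.001, -1.0]]
force: [-0.2, -0.4, -0.4]
opening: 0.697
grasp_force: 0.0
```

Request:
send_rows(
  moves=[
    [0, 0, 0, 0, 0, 0],
    [0, 0, 0, 0, 0, 0],
    [0, 0, 0, 0, 0, 0],
    [0, 0, 0, 0, 0, 0],
    [0, 0, 0, 0, 0, 0],
    [0, 0, 0, 0, 0, 0],
  ],
  grip=0.35,
)

```text
time_s: 51.1
position: [0.4946, 0.0579, 0.0594]
tcp_rot: [[0.003, 1.0, 0.002], [1.0, -0.003, -0.001], [-0.001, 0.002, -1.0]]
force: [-0.1, -0.9, 7.1]
opening: 0.516
grasp_force: 30.0
```

Request:
send_rows(
  moves=[
    [0, 0, -0.05, 0, 0, 0],
    [0, 0, -0.1, 0, 0, 0],
    [0, 0, -0.25, 0, 0, 0],
    [0, 0, -0.36, 0, 0, 0],
    [0, 0, -0.36, 0, 0, 0],
    [0, 0, -0.36, 0, 0, 0],
  ],
)

```text
time_s: 51.7
position: [0.4939, 0.0582, 0.1488]
tcp_rot: [[0.003, 1.0, 0.001], [1.0, -0.003, -0.0], [-0.0, 0.001, -1.0]]
force: [0.1, 0.3, -1.0]
opening: 0.513
grasp_force: 30.0
```

```bash
python3 - <<'E'
from look import *
goto([.489,-.365,.148],90)
E
```

```text
t 51.7 pos [0.4939 0.0582 0.1488] phi 89.82 shift [-1.6929 -0.0144  0.0033] turnz -0.002
```

Request:
send_rows(
  moves=[
    [-0.12, 0, 0, 0, 0, 0],
    [-0.28, -0.007, 0, 0, 0, 0],
    [-0.44, -0.007, 0, 0, 0, 0],
    [-0.6, -0.007, 0, 0, 0, 0],
    [-0.74, -0.007, 0, 0, 0, 0],
    [-0.846, -0.007, 0, 0, 0, 0],
  ],
)

```text
time_s: 52.3
position: [0.4904, -0.1551, 0.1468]
tcp_rot: [[0.005, 1.0, -0.003], [1.0, -0.005, 0.001], [0.001, -0.003, -1.0]]
force: [-0.1, 0.6, -0.3]
opening: 0.517
grasp_force: 30.0
```

Request:
send_rows(
  moves=[
    [-0.16, 0, 0, 0, 0, 0],
    [-0.32, -0.007, 0, 0, 0, 0],
    [-0.48, -0.007, 0, 0, 0, 0],
    [-0.64, -0.007, 0, 0, 0, 0],
    [-0.76, -0.007, 0, 0, 0, 0],
    [-0.846, -0.007, 0.0, 0, 0, 0],
    [-0.846, -0.007, 0.15, 0, 0, 0],
    [-0.846, -0.007, 0.3, 0, 0, 0],
    [-0.846, -0.007, 0.4, 0, 0, 0],
    [-0.846, -0.007, 0.45, 0, 0, 0],
    [-0.846, -0.007, 0.45, 0, 0, 0],
  ],
)

```text
time_s: 53.4
position: [0.4874, -0.3632, 0.0329]
tcp_rot: [[0.003, 1.0, -0.004], [1.0, -0.003, 0.005], [0.005, -0.004, -1.0]]
force: [0.4, -0.3, -0.5]
opening: 0.518
grasp_force: 30.0
```

```bash
python3 - <<'E'
from look import *
goto([.489,-.365,.016],90)
p,h,d=cap("scene"); cv2.imwrite("pics/s10.png",cv2.resize(p[190:340,100:280,::-1],None,fx=3.5,fy=3.5,interpolation=2))
E
```

```text
t 53.4 pos [ 0.4874 -0.3632  0.0329] phi 89.81 shift [-0.0077  0.0067  0.0676] turnz -0.0021
```

View pics/s10.png

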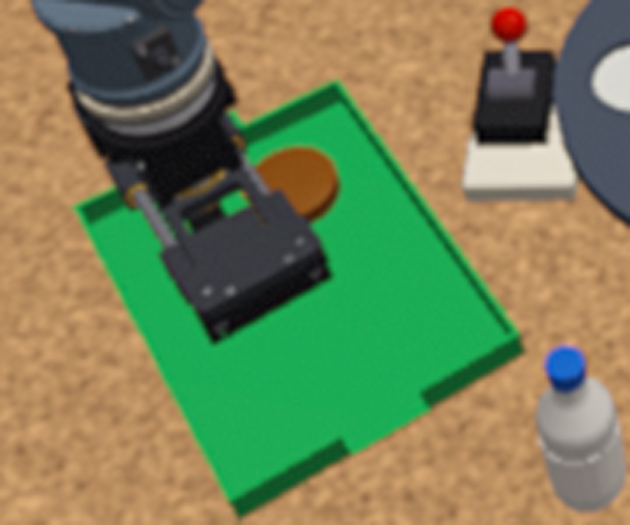

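The brown lens lies flat in the tray at (300,185), and the green one is hidden under the gripper.

Request:
send_rows(
  moves=[
    [0, 0, 0.03, 0, 0, 0],
    [0, 0, 0.05, 0, 0, 0],
    [0, 0, 0.06, 0, 0, 0],
    [0, 0, 0.06, 0, 0, 0],
    [0, 0, 0.06, 0, 0, 0],
  ],
)

```text
time_s: 53.95
position: [0.4893, -0.3651, 0.0215]
tcp_rot: [[0.003, 1.0, 0.001], [1.0, -0.003, -0.001], [-0.001, 0.001, -1.0]]
force: [-0.5, -0.0, -0.1]
opening: 0.514
grasp_force: 30.0
```

Request:
send_rows(
  moves=[
    [0, 0, 0, 0, 0, 0],
    [0, 0, 0, 0, 0, 0],
    [0, 0, 0, 0, 0, 0],
    [0, 0, 0, 0, 0, 0],
    [0, 0, -0.1, 0, 0, 0],
    [0, 0, -0.3, 0, 0, 0],
    [0, 0, -0.55, 0, 0, 0],
    [0, 0, -0.55, 0, 0, 0],
    [0, 0, -0.55, 0, 0, 0],
  ],
  grip=0.7,
)

```text
time_s: 54.85
position: [0.4904, -0.3663, 0.1616]
tcp_rot: [[0.003, 1.0, 0.004], [1.0, -0.003, -0.005], [-0.005, 0.004, -1.0]]
force: [-0.5, 0.4, -0.7]
opening: 0.7
grasp_force: 0.0
```

```bash
python3 - <<'E'
from look import *
look(); heights(); goto([.6305,.071,.155],8)
E
```

```text
top bn [296.  166.8] 329 [0.6312 0.0709 0.0575]
top gn [456.6 222.9] 253 [ 0.486  -0.3508  0.0575]
scene bn [363.2 209.8] 398 [0.6289 0.0711 0.0575]
scene bn [183.1 243. ] 418 [ 0.4582 -0.3075  0.0575]
scene gn [168.6 277.5] 339 [ 0.5232 -0.3719  0.0575]
top bn [296.2 167. ] 245 ctr [0.6297 0.0698 0.0633] slope [-0.003  0.001] sd 0.002
top gn [456.5 223. ] 192 ctr [ 0.4882 -0.3634  0.0191] slope [-0.003 -0.06 ] sd 0.0021
top deck [325.6 189.6] 6791 ctr [ 0.5715 -0.0088  0.0541] slope [-0.001  0.001] sd 0.0036
top deck [553.9 221.1] 3241 ctr [ 0.4602 -0.3317  0.5182] slope [-0.389  0.519] sd 0.0317
top deck [492.9 177.9] 277 ctr [ 0.566  -0.3582  0.2695] slope [-0.016  0.001] sd 0.0014
top deck [494.3 195. ] 212 ctr [ 0.5269 -0.3474  0.2952] slope [-2.238  1.365] sd 0.0794
top deck [512.3 303.2] 13802 ctr [ 0.3828 -0.1618  0.7502] slope [-1.32   1.392] sd 0.0781
scene bn [363.2 209.8] 314 ctr [0.6325 0.0675 0.0632] slope [-0.016  0.013] sd 0.0017
scene bn [183.1 243.1] 329 ctr [ 0.426  -0.3014  0.02  ] slope [-0.034 -0.003] sd 0.0021
scene gn [168.6 277.3] 255 ctr [ 0.4932 -0.3684  0.0199] slope [-0.052 -0.001] sd 0.002
scene deck [140.5   2.1] 68 ctr [ 0.4274 -0.2348  0.5676] slope [-0.385 -0.667] sd 0.0039
scene deck [87.9 48.5] 2257 ctr [ 0.4143 -0.3298  0.5172] slope [0.377 0.462] sd 0.0213
scene deck [ 92.6 127.7] 2453 ctr [ 0.517  -0.3817  0.451 ] slope [ 1.348 -1.467] sd 0.0331
scene deck [329.8 218.5] 7393 ctr [ 0.6068 -0.0154  0.0723] slope [0.33  0.092] sd 0.046
scene deck [150.2 222.4] 601 ctr [ 0.5619 -0.3662  0.2666] slope [0.356 0.001] sd 0.0074
t 55.05 pos [ 0.4879 -0.3637  0.1563] phi 89.81 shift [1.7408 0.5646 0.0093] turnz 0.9089
```

Green is flat in the tray too. Last one.

Request:
send_rows(
  moves=[
    [0.87, 0.28, 0, 0, 0, 0.6],
    [0.87, 0.28, 0, 0, 0, 0.6],
    [0.87, 0.28, 0, 0, 0, 0.6],
    [0.87, 0.28, 0, 0, 0, 0.6],
    [0.87, 0.28, 0, 0, 0, 0.6],
    [0.87, 0.28, 0, 0, 0, 0.6],
    [0.87, 0.28, 0, 0, 0, 0.6],
    [0.87, 0.28, 0, 0, 0, 0.6],
  ],
  grip=0.82,
)

```text
time_s: 55.85
position: [0.5588, -0.1466, 0.1565]
tcp_rot: [[0.81, 0.586, -0.004], [0.586, -0.81, 0.002], [-0.002, -0.004, -1.0]]
force: [-0.1, -0.5, 0.3]
opening: 0.823
grasp_force: 0.0
```

```bash
python3 - <<'E'
from look import *
goto([.6305,.071,.155],8)
E
```

```text
t 55.85 pos [ 0.5588 -0.1466  0.1565] phi 35.88 shift [ 0.7424 -0.5371  0.0063] turnz 0.3098
```

Request:
send_rows(
  moves=[
    [0.74, -0.537, 0, 0, 0, 0.31],
    [0.74, -0.537, 0, 0, 0, 0.31],
    [0.74, -0.537, 0, 0, 0, 0.31],
    [0.74, -0.537, 0, 0, 0, 0.31],
    [0.74, -0.537, 0, 0, 0, 0.31],
    [0.74, -0.537, 0, 0, 0, 0.31],
    [0.74, -0.537, 0, 0, 0, 0.31],
    [0.74, -0.537, 0, 0, 0, 0.31],
    [0.74, -0.537, 0, 0, 0, 0.31],
  ],
)

```text
time_s: 56.75
position: [0.6308, 0.0677, 0.1581]
tcp_rot: [[0.991, 0.136, -0.001], [0.136, -0.991, -0.0], [-0.001, 0.0, -1.0]]
force: [-0.4, 0.5, -0.1]
opening: 0.818
grasp_force: 0.0
```

```bash
python3 - <<'E'
from look import *
goto([.6305,.071,.0565],8)
E
```

```text
t 56.75 pos [0.6308 0.0677 0.1581] phi 7.81 shift [ 0.0013 -0.0132  0.4064] turnz -0.0022
```

Request:
send_rows(
  moves=[
    [0, -0.012, 0.2, 0, 0, 0],
    [0, -0.012, 0.35, 0, 0, 0],
    [0, -0.012, 0.405, 0, 0, 0],
    [0, -0.012, 0.405, 0, 0, 0],
    [0, -0.012, 0.405, 0, 0, 0],
    [0, -0.012, 0.405, 0, 0, 0],
  ],
)

```text
time_s: 57.35
position: [0.6316, 0.0718, 0.0582]
tcp_rot: [[0.991, 0.137, 0.002], [0.137, -0.991, -0.0], [0.002, 0.0, -1.0]]
force: [0.4, -0.1, -0.0]
opening: 0.82
grasp_force: 0.0
```

```bash
python3 - <<'E'
from look import *
goto([.6305,.071,.0565],8)
E
```

```text
t 57.35 pos [0.6316 0.0718 0.0582] phi 7.86 shift [-0.005   0.0024  0.0069] turnz -0.0015
```

Request:
send_rows(
  moves=[
    [-0.004, 0.002, 0.006, 0, 0, 0],
    [-0.004, 0.002, 0.006, 0, 0, 0],
  ],
)

```text
time_s: 57.55
position: [0.6299, 0.0716, 0.0561]
tcp_rot: [[0.991, 0.137, 0.0], [0.137, -0.991, -0.0], [0.0, 0.0, -1.0]]
force: [-0.2, 0.7, 0.9]
opening: 0.821
grasp_force: 0.0
```

Request:
send_rows(
  moves=[
    [0, 0, 0, 0, 0, 0],
    [0, 0, 0, 0, 0, 0],
    [0, 0, 0, 0, 0, 0],
    [0, 0, 0, 0, 0, 0],
    [0, 0, 0, 0, 0, 0],
    [0, 0, 0, 0, 0, 0],
  ],
  grip=0.5,
)

```text
time_s: 58.15
position: [0.6292, 0.071, 0.0558]
tcp_rot: [[0.99, 0.138, -0.002], [0.138, -0.99, -0.001], [-0.002, 0.001, -1.0]]
force: [-2.2, -3.8, 3.0]
opening: 0.67
grasp_force: 30.0
```

Request:
send_rows(
  moves=[
    [0, 0, -0.05, 0, 0, 0],
    [0, 0, -0.1, 0, 0, 0],
    [0, 0, -0.25, 0, 0, 0],
    [0, 0, -0.36, 0, 0, 0],
    [0, 0, -0.36, 0, 0, 0],
    [0, 0, -0.36, 0, 0, 0],
  ],
)

```text
time_s: 58.75
position: [0.6308, 0.0724, 0.1474]
tcp_rot: [[0.99, 0.138, 0.003], [0.138, -0.99, 0.001], [0.004, -0.0, -1.0]]
force: [-0.5, -0.2, -1.7]
opening: 0.674
grasp_force: 30.0
```

```bash
python3 - <<'E'
from look import *
goto([.555,-.32,.15],8)
E
```

```text
t 58.75 pos [0.6308 0.0724 0.1474] phi 7.92 shift [-0.5165  1.5128 -0.0124] turnz -0.0009
```

Request:
send_rows(
  moves=[
    [-0.1, 0.2, 0, 0, 0, 0],
    [-0.18, 0.4, 0, 0, 0, 0],
    [-0.26, 0.6, 0, 0, 0, 0],
    [-0.26, 0.75, 0, 0, 0, 0],
    [-0.26, 0.75, 0, 0, 0, 0],
  ],
)

```text
time_s: 59.25
position: [0.5916, -0.1291, 0.1448]
tcp_rot: [[0.991, 0.131, 0.001], [0.131, -0.991, -0.002], [0.001, 0.002, -1.0]]
force: [-0.4, 0.9, -0.4]
opening: 0.678
grasp_force: 30.0
```

Request:
send_rows(
  moves=[
    [-0.1, 0.2, 0, 0, 0, 0],
    [-0.18, 0.4, 0, 0, 0, 0],
    [-0.256, 0.6, 0, 0, 0, 0],
    [-0.256, 0.745, 0, 0, 0, 0],
    [-0.256, 0.745, 0, 0, 0, 0],
    [-0.256, 0.745, 0.15, 0, 0, 0],
    [-0.256, 0.745, 0.3, 0, 0, 0],
    [-0.256, 0.745, 0.4, 0, 0, 0],
    [-0.256, 0.745, 0.46, 0, 0, 0],
    [-0.256, 0.745, 0.46, 0, 0, 0],
  ],
)

```text
time_s: 60.25
position: [0.5521, -0.3138, 0.0279]
tcp_rot: [[0.99, 0.138, -0.005], [0.138, -0.99, 0.004], [-0.004, -0.005, -1.0]]
force: [-0.2, 0.4, -0.7]
opening: 0.672
grasp_force: 30.0
```

```bash
python3 - <<'E'
from look import *
goto([.555,-.316,.0145],8)
E
```

```text
t 60.25 pos [ 0.5521 -0.3138  0.0279] phi 7.95 shift [0.0103 0.0107 0.0533] turnz -0.0006
```

Request:
send_rows(
  moves=[
    [0, 0, 0.03, 0, 0, 0],
    [0, 0, 0.045, 0, 0, 0],
    [0, 0, 0.053, 0, 0, 0],
    [0, 0, 0.053, 0, 0, 0],
    [0, 0, 0.053, 0, 0, 0],
  ],
)

```text
time_s: 60.75
position: [0.5539, -0.3165, 0.0182]
tcp_rot: [[0.99, 0.138, 0.001], [0.138, -0.99, -0.001], [0.001, 0.001, -1.0]]
force: [0.4, -0.2, -0.6]
opening: 0.672
grasp_force: 30.0
```

Request:
send_rows(
  moves=[
    [0, 0, 0, 0, 0, 0],
    [0, 0, 0, 0, 0, 0],
    [0, 0, 0, 0, 0, 0],
    [0, 0, 0, 0, 0, 0],
    [0, 0, -0.1, 0, 0, 0],
    [0, 0, -0.3, 0, 0, 0],
    [0, 0, -0.6, 0, 0, 0],
    [-0.3, -0.8, -0.6, 0, 0, 0],
    [-0.3, -0.8, -0.6, 0, 0, 0],
    [-0.3, -0.8, -0.6, 0, 0, 0],
    [-0.3, -0.8, -0.6, 0, 0, 0],
    [-0.3, -0.8, -0.6, 0, 0, 0],
  ],
  grip=0.8,
)

```text
time_s: 61.95
position: [0.4474, -0.1237, 0.1677]
tcp_rot: [[0.99, 0.14, -0.005], [0.14, -0.99, 0.003], [-0.004, -0.004, -1.0]]
force: [-0.1, -0.1, 0.7]
opening: 0.799
grasp_force: 0.0
```

```bash
python3 - <<'E'
from look import *
heights(); ball()
for n in("top","scene"):
    p,h,d=cap(n); cv2.imwrite(f"pics/{n}11.png",p[:,:,::-1])
a=cv2.imread("pics/scene11.png")[110:340,100:440]; cv2.imwrite("pics/c11.png",cv2.resize(a,None,fx=2.3,fy=2.3,interpolation=2))
E
```

```text
top bn [436.3 199.3] 261 ctr [ 0.5521 -0.3107  0.0196] slope [ 0.028 -0.017] sd 0.0019
top gn [456.7 222.8] 186 ctr [ 0.4887 -0.3636  0.0194] slope [ 0.011 -0.038] sd 0.002
top deck [352.2 214.7] 11865 ctr [ 0.5073 -0.0433  0.2688] slope [-1.533 -1.094] sd 0.2374
scene bn [183.1 243. ] 328 ctr [ 0.4258 -0.3013  0.0201] slope [-0.043  0.009] sd 0.0019
scene bn [203.8 284.6] 411 ctr [ 0.5575 -0.3162  0.0201] slope [-0.024  0.004] sd 0.0018
scene gn [168.6 277.5] 258 ctr [ 0.4938 -0.3687  0.0201] slope [-0.054  0.002] sd 0.0019
scene deck [194.9   9.3] 99 ctr [ 0.3802 -0.1328  0.5091] slope [1.188 1.585] sd 0.0323
scene deck [269.7 120.5] 295 ctr [ 0.4583 -0.0539  0.2749] slope [-0.177  0.308] sd 0.0091
scene deck [209.3 146.8] 401 ctr [ 0.4548 -0.194   0.2748] slope [ 0.457 -0.488] sd 0.0334
scene deck [330.5 218.4] 7702 ctr [ 0.6074 -0.0137  0.0717] slope [0.324 0.081] sd 0.0453
top red [331.4 251.4] 15 [ 0.4088 -0.0255  0.08  ]
scene red [276.  176.3] 14 [ 0.428  -0.0392  0.08  ]
scene red [245.  195.8] 55 [ 0.4382 -0.1331  0.08  ]
```

View pics/c11.png

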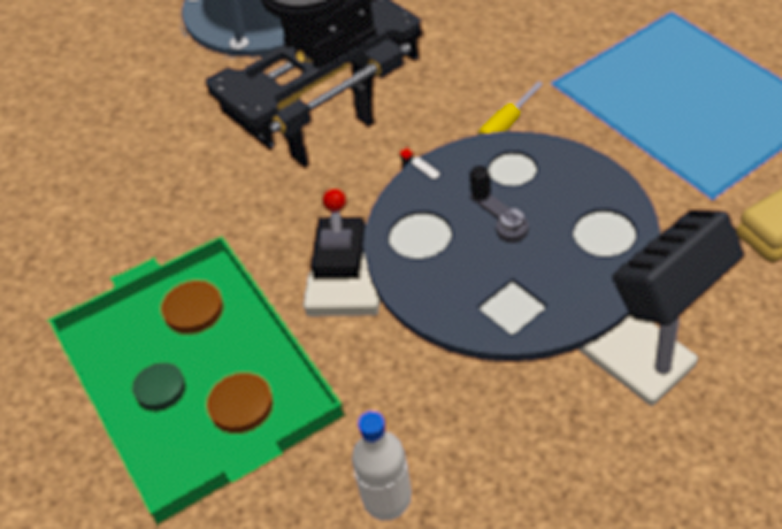

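The three pieces lie flat in the tray at (192,306), (240,402) and (158,386). The mark is at the pointer, the switch is off, and the arm is clear.

```bash
python3 -c "
from rig import ticket
print(ticket.hand_in())"
```

```text
the job is handed in; nothing more can be done
None
```

I handed the job in at about 62 s: all three pieces (two large lenses and the small one; no test plate was on the mat) were seated, given one full turn under the lamp and laid flat in the green tray, with the lamp off and the mark at the pointer. The hand-in returned no verdict.

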